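Lock the sliding stop and hold its knob on the spindle

ROBOT

A 6-joint arm with a two-finger parallel gripper is mounted at the origin on a cart in front of the work surface, level with it; the furniture and walls round the work are solid. World frame = base frame: x ahead of the robot, y to its left, z up, the work surface at z = 0. Lengths are in m, angles in rad, forces in N, time in s.
With the tool pointing down it reaches from about 0.35 to 0.975 m from the base axis. Payload 4.9 kg.
Tool frame: the origin (TCP) lies midway between the tips of the shut fingers; the grasp point (between the pads) lies 19 mm behind it (manip.pinch_z is the x of the grasp point in the tool frame, in m); x points along the fingers, y is the direction in which the jaws open and shut, and the axes are right-handed (so a half turn about x gives the same grasp; the last joint's range is limited). The gripper opens to 85 mm and grips with 20 to 120 N. Pads are 22 mm wide; open, the fingers measure 114 mm over their backs; the gripper's body (76 mm by 85 mm) begins 54 mm behind the grasp point. The pads swing forward as they close: fully open they stand 13 mm farther back than shut.
Start: joints at [-1.249, 0.053, 1.613, -0, 1.476, -0.119], TCP at [0.267, -0.565, 0.231] pointing down, gripper open.
Joint ranges: [-3.01, 3.01], [-1.01, 2.22], [0.06, 2.58], [-1.02, 4.17], [0.09, 2.62], [-3.14, 3.14]. Speed limits (rad/s): [2.57, 2.57, 3.14, 3.14, 3.14, 3.14].

INTERFACE

Orientations are given as a unit quaternion [w, x, y, z].
In Python, from plant import sensors, cams, workorder, manip gives the robot as it stands.
- The arm moves only by the tool drive_tool, never from a script. Its argument "series" is a list of rows, each an object of numbers: "x", "y", "z": the shift along the tool's x, y, z in units of 25 mm (1.0 is 25 mm); "ax", "ay", "az": the turn, a rotation vector about the tool's x, y, z in units of 5 degrees (1.0 is 5 degrees). A call has 1 to 5 rows; each row is the pose to reach, as a shift and turn from the pose commanded when the call began, along the tool's axes at that moment; what a row does not reach only later rows make up. A row lasts 1/12 s, in which the tool goes at most 41.7 mm and 7.16 degrees, less where a joint would pass 70% of its speed; a pose out of reach is approached as far as the arm can. A call with a gripper value outside its range is refused whole. "hand" is the opening, from 0 (shut) to 1 (fully open), set as the call begins (left out, the last holds). The fingers move at their own pace and stop on an object; the grip force is fixed at half the most. Time passes only in rows, so rows that repeat a pose let the fingers close. It gives the time, the measured TCP pose, the force and the opening at its end, in the units of the state.
- sensors.state(): the state, without advancing time (a new reading comes with each control period).
- cams.grab_frame(name): name is "scene" or "top" or "wrist"; returns a dict with "img" (480x640x3 uint8, blue, green, red), "camera_matrix" (3x3 intrinsics, pixels), "k1" (the pictures are not rectified: a ray, as slopes to the right and down, at radius r is drawn at 1 + k1 r^2 times it, then the intrinsics apply), "cam_to_world" (4x4, takes a point from camera to world coordinates). Camera axes: x right, y down, z forward; pixel columns grow to the right and rows downward; lengths in m; the calibration is good to about 2 mm. A picture is of the moment at which its call begins. There is no depth.
- workorder.job_done(): hands the job in, once; it reports no verdict.
The state is a dict: "time": time; "joint_pos": joint angles; "joint_vel": joint speeds; "joint_efforts": joint torques, N m; "tool_pos": TCP position; "tool_rot": TCP orientation; "contact_force": force on the tool from outside, world axes, zero at the start; "ft_torque": the same for the moment, N m; "gripper_width": opening from 0.0 (shut) to 1.0 (fully open).
Only numpy, scipy, OpenCV 4.12 (cv2) and the standard library are available. Lean on these libraries where they do the work, as an engineer would, in place of code of your own. Each camera call takes 0.05 s, during which the arm holds its last target.

TASK

The carriage of the sliding stop is loose on its rail: first flip its cam lever right over, away from you, to lock the carriage about where it stands. Then pick up the loose grey knob, turn it so the flat in its bore matches the flat on the spindle, push it fully home on the spindle and keep it pressed down against the spindle's spring, ready for its set screw to be tightened: finish with the gripper still on the knob, holding it pressed down. Leave the other things on the table where they are.

Things in the scene. Friction and masses are not known exactly. Their poses are not given: they have to be found in the camera images.
- knob_center (a point): Centre of the loose grey fluted knob (42 mm across, 34 mm high, about 60 g, standing on its underside): on its axis, 17 mm above the underside, z up. A D-shaped bore goes right through: 18 mm in diameter with a flat 5 mm from the axis on the +x side. A pointer nose on the same +x side, 7 mm wide, lowest 9 mm only, reaches 30 mm from the axis. Grip across the y axis, clear of the nose.
- spindle_seat (a point): Upright D-shaped steel spindle, right-hand half of the carriage: this point is on its axis on the 29 mm shoulder where the knob's underside seats, 62 mm above the table at rest. The shaft rises 28 mm above it, 16 mm in diameter, flat 4 mm from the axis on the +x side, top 3 mm tapered. The knob fits only with its +x along this +x; home is knob_center 17 mm above here. Turns only at 0.25 N m.
- spindle (a joint): How far the spindle is pressed down: 0 at rest, 0.008 m at its stop. The spring needs about 4 N to begin, 6.4 N at 4 mm and 9 N at the stop, and pushes it back up.
- cam_lever (a joint): Angle of the cam lever, rad: 0 leans 25 degrees from upright toward the robot (open; it starts at 0 to 0.3); 1.75 is its stop, 75 degrees from upright on the far side (locked). Grows as the lever is pushed over, away from the robot. The last third needs a firmer push, a few newtons at the handle; past 1.6 it stays.
- lever_hinge (a point): Point on the cam lever's hinge axis, 46 mm above the table on the carriage's left-hand half, 76 mm from the spindle. The hinge axis is this point's y axis, level, along the rail; the lever swings in the upright plane square to it. The steel cam round the hinge has a 20 mm radius.
- lever_grip (a point): The middle of the lever's black handle, 63 mm from lever_hinge. The lever is a straight bar from the hinge, its black handle 16 mm thick reaches from 46 mm to 88 mm from the hinge.
- carriage_top (a point): Centre of the top of the aluminium carriage (64 mm across the rail, 130 mm along it, top 46 mm above the table). x points across the rail, away from the robot (within 0.25 rad), y along the rail. The dial ring round the spindle's foot (44 mm across) reaches 51 mm above the table.
- stop_carriage (a joint): Where the carriage stands along its rail, -0.028 to 0.028 m, growing along the rail to the left (carriage_top's +y). It slides at about 2.5 N while the lever is open; locked, it is clamped and only creeps under a hard push.
- tape_measure: Bystander, to be left alone: tape measure standing on edge, 36x93x64 mm; origin at the centre of its underside.
- sanding_block: Bystander, to be left alone: brown sanding block, 64x112x44 mm; origin at the centre of its underside.
- walnut_block: Bystander, to be left alone: dark walnut block, 45x60x35 mm; origin at the centre of its underside.
- screw_jar: Bystander, to be left alone: jar with a black lid, 64 mm across, 78 mm high; origin at the centre of its underside.
- knob: The same loose grey knob as knob_center; this origin is at the centre of its underside, 17 mm below knob_center. Same axes. At the start the +x sides (flats) of both the knob and the spindle look toward the robot, each within about 0.8 rad.
Mind the look-alikes: they are no part of the job. Leave any orange or red look-alike of the knob alone.

How it is judged:
On the way, in this order (a step that is already met when the one before it is completed fails the run):
1. the cam lever is flipped over to its locked end while the knob is not yet on the spindle (value of joint cam_lever above 1.6 rad and horizontal distance between knob_center and spindle_seat above 0.03 m), for 0.2 s.
2. the knob is home on the shoulder of the spindle, flats matched, with the lever still locked (value of joint cam_lever above 1.6 rad and horizontal distance between knob_center and spindle_seat below 0.004 m and z of knob_center in the frame of spindle_seat between 0.012 and 0.02 m and angle between the x axis of knob_center and the x axis of spindle_seat, either way round below 0.25 rad and angle between knob_center's own z axis and vertical below 0.12 rad), for 0.2 s.
At the end, for the whole second after the job is handed in: Lever past 1.6 rad; knob home on the spindle: upright within 0.12 rad, within 4 mm of the axis, its centre 12 to 20 mm above the shoulder, flats matched within 0.25 rad; spindle pressed down over 3 mm; gripper on the knob with over 1 N, through the last second (all of step 2 and value of joint spindle above 0.003 m and contact force between the fingers and knob above 1 N); the arm keeps its last pose, push and grip.
It fails at once if the carriage is pushed more than 20 mm along its rail (distance of carriage_top from where it was at the start of the episode above 0.02 m).
It fails at once if a bystander is knocked or moved by more than 30 mm (distance of any of tape_measure, sanding_block, walnut_block, screw_jar from where it was at the start of the episode above 0.03 m).
It also fails if it takes over 54 s, if anything falls off the work surface, if the arm or the gripper's body presses on something with over 40 N, if the wrist force passes 120 N, or if a joint passes its speed limit or range.

## Working session

There is one attempt and no reset: what is moved stays moved. The work goes in short steps, Python scripts to look and compute and a tool call to move; the robot and the scene stay as the last step left them, time stands still between calls to the robot, and variables do not carry over. Pictures are saved under pics/ and viewed, and the job is handed in when it is done.

Besides the shell and the picture viewer there is one more tool, called by a JSON object that holds its "api" and its "payload". drive_tool: Moves the arm, as the interface text tells. Its arguments: {"type":"object","properties":{"series":{"type":"array","items":{"type":"object","properties":{"x":{"type":"number"},"y":{"type":"number"},"z":{"type":"number"},"ax":{"type":"number"},"ay":{"type":"number"},"az":{"type":"number"}}}},"hand":{"type":"number"}},"required":["series"]}

```bash
mkdir -p pics; ls; python3 - <<'E'
from plant import sensors, cams, manip
import cv2, json
s=sensors.state(); print({k:(v if not hasattr(v,'tolist') else v.tolist()) for k,v in s.items()}); print(manip.pinch_z)
for n in ["scene","top","wrist"]:
    f=cams.grab_frame(n); cv2.imwrite(f"pics/{n}0.png",f["img"]); print(n,f["camera_matrix"],f["k1"],f["cam_to_world"])
E
```

```text
pics
{'time': 0.0, 'joint_pos': [-1.2489993956929382, 0.05340721176177323, 1.6142858366074777, -4.421377580726841e-05, 1.4759807121663557, -0.11900058907209198], 'joint_vel': [-0.00018357871025402136, -0.0002515696986391022, 0.0014995500425877808, 0.0008286982412965615, -0.0014236293609860933, -0.0004791513650722688], 'joint_efforts': [0.0019674476789077744, -39.36630606651306, -37.017810344696045, -1.742917959290935e-05, 0.006937368161743507, 5.708206600729682e-06], 'tool_pos': [0.26645566854019753, -0.5646739856015099, 0.23003666758500543], 'tool_rot': [-0.153857752180785, -0.6899114557343154, -0.15531860807619194, 0.6900913746205704], 'contact_force': [-0.09980771990867109, 0.16222543686985877, 0.1423605952535488], 'ft_torque': [-0.017322856965026986, 0.03821137291499439, -0.06285815292024932], 'gripper_width': 1.0028822312751136}
-0.0187
scene [[470.8395341    0.         320.32926647]
 [  0.         470.8395341  244.44712996]
 [  0.           0.           1.        ]] -0.04233805791624101 [[-0.82085804 -0.28394716  0.49554625  0.12612565]
 [-0.57112519  0.41241811 -0.7097375   0.708608  ]
 [-0.0028443  -0.86561268 -0.5007061   0.51706046]
 [ 0.          0.          0.          1.        ]]
top [[440.05083337   0.         313.46844263]
 [  0.         440.05083337 244.39160725]
 [  0.           0.           1.        ]] -0.030637634103733703 [[ 0.06851816 -0.97201278  0.22471409  0.32703123]
 [-0.99764212 -0.06764472  0.01159278  0.06728617]
 [ 0.00393239 -0.22497856 -0.97435578  1.01518075]
 [ 0.          0.          0.          1.        ]]
wrist [[409.45230357   0.         314.55481457]
 [  0.         409.45230357 235.15149724]
 [  0.           0.           1.        ]] 0.0022309689225933124 [[ 0.42687378 -0.87016119 -0.24616716  0.3299111 ]
 [-0.90430793 -0.41148553 -0.11360819 -0.53457031]
 [-0.00243678  0.27110728 -0.96254605  0.37459639]
 [ 0.          0.          0.          1.        ]]
```

View pics/scene0.png

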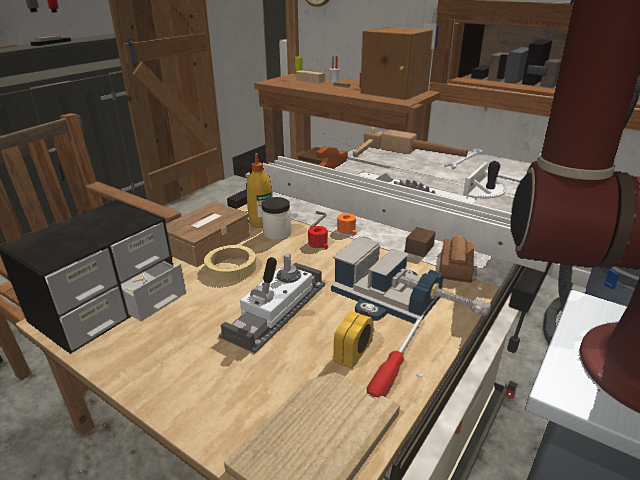

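View pics/top0.png

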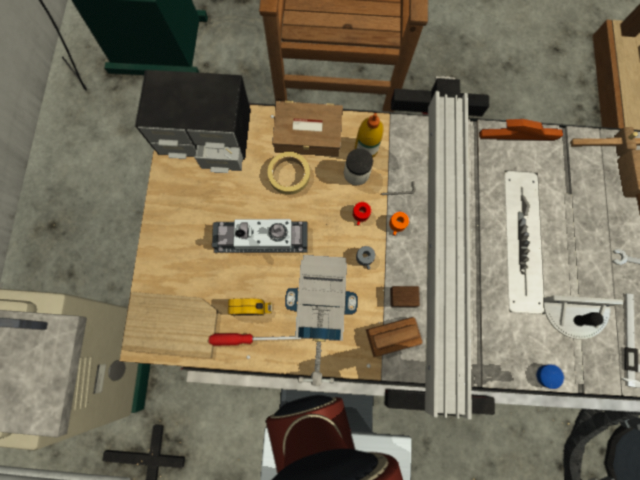

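View pics/wrist0.png

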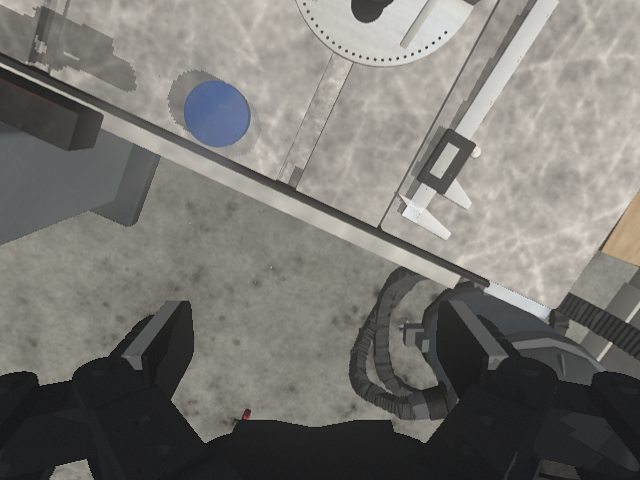

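The top view shows the knob near (366,257), the spindle near (278,232) and the lever near (242,232). I'll zoom in on both views.

```bash
cat > h.py <<'E'
import numpy as np, cv2
from plant import sensors, cams, manip
from scipy.spatial.transform import Rotation as R
def norm(f,uv):
    K=f["camera_matrix"];uv=np.atleast_2d(np.array(uv,float))
    d=np.c_[(uv[:,0]-K[0,2])/K[0,0],(uv[:,1]-K[1,2])/K[1,1]]
    o=d.copy()
    for _ in range(10): o=d/(1+f["k1"]*(o**2).sum(1,keepdims=True))
    return o
def ray(f,uv):
    o=norm(f,uv);T=np.array(f["cam_to_world"]);D=np.c_[o,np.ones(len(o))]@T[:3,:3].T
    return T[:3,3],D
def onz(f,uv,z):
    c,D=ray(f,uv); return c+D*((z-c[2])/D[:,2])[:,None]
def onplane(f,uv,p,n):
    c,D=ray(f,uv); return c+D*(((np.array(p)-c)@n)/(D@n))[:,None]
def tri(fs,uvs):
    A=np.zeros((3,3));b=np.zeros(3);L=[]
    for f,uv in zip(fs,uvs):
        c,D=ray(f,uv);d=D[0]/np.linalg.norm(D[0]);P=np.eye(3)-np.outer(d,d);A+=P;b+=P@c;L.append((P,c))
    x=np.linalg.solve(A,b);return x,[np.linalg.norm(P@(x-c)) for P,c in L]
def proj(f,p):
    T=np.linalg.inv(f["cam_to_world"]);q=np.atleast_2d(p)@T[:3,:3].T+T[:3,3];o=q[:,:2]/q[:,2:]
    o=o*(1+f["k1"]*(o**2).sum(1,keepdims=True));K=f["camera_matrix"];return o*[K[0,0],K[1,1]]+K[:2,2]
def zoom(f,name,x0,y0,w,h,s):
    cv2.imwrite("pics/"+name,cv2.resize(f["img"][y0:y0+h,x0:x0+w],None,fx=s,fy=s,interpolation=cv2.INTER_CUBIC))
def tool():
    s=sensors.state();q=s["tool_rot"];return np.array(s["tool_pos"]),R.from_quat([q[1],q[2],q[3],q[0]]).as_matrix(),s
E
python3 - <<'E'
from h import *
f=cams.grab_frame("top"); zoom(f,"t1.png",200,190,200,100,4)
g=cams.grab_frame("scene"); zoom(g,"s1.png",210,200,160,150,5 if 0 else 4)
p,r,s=tool();print(p,r)
for n,uv,z in [("knob",(366,257),.02),("spindle",(278,232),.09),("carr",(260,233),.046)]: print(n,onz(f,uv,z))
E
```

```text
[ 0.26655925 -0.56497241  0.23070555] [[-3.17409555e-04  4.26669395e-01 -9.04407611e-01]
 [ 9.03590784e-04 -9.04407165e-01 -4.26669501e-01]
 [-9.99999541e-01 -9.52643359e-04 -9.84670570e-05]]
knob [[ 0.53517032 -0.04386795  0.02      ]]
spindle [[0.56261031 0.15702694 0.09      ]]
carr [[0.56863381 0.20193109 0.046     ]]
```

View pics/t1.png

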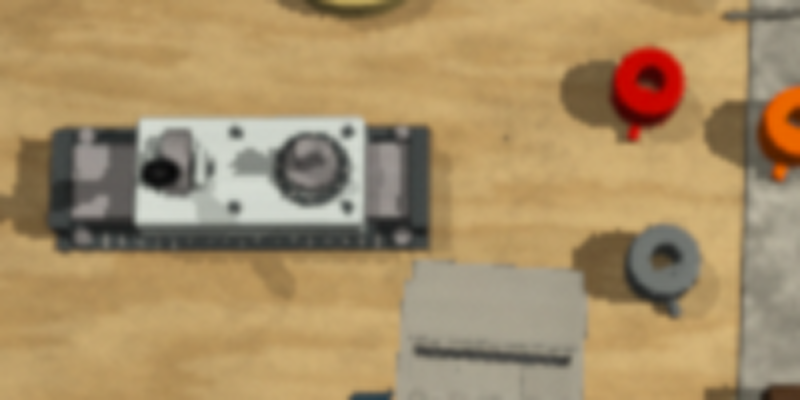

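View pics/s1.png

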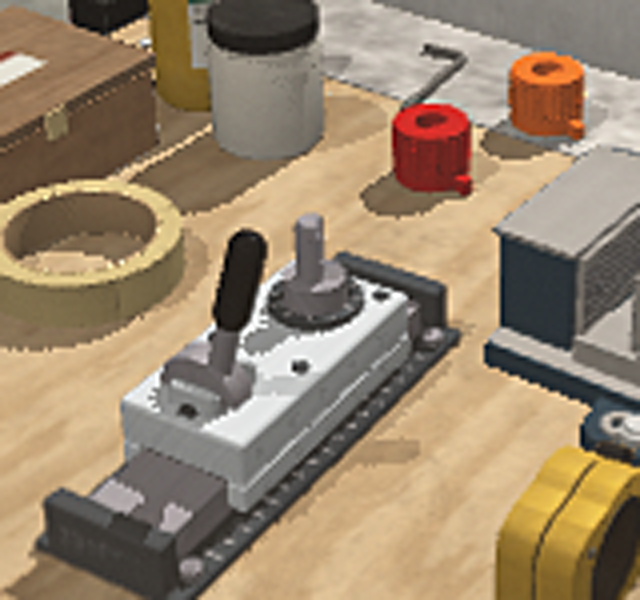

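Top view crop: the carriage top spans about (234-291, 220-246), the spindle is at (278,230) and the black handle end at (240,233). The grey knob is at (366,255) with its nose at (369,267), close to the vise. I'll move over the knob for a wrist view.

{"api": "drive_tool", "payload": {"series": [{"y": -1, "z": -1.2, "ax": 1}, {"y": -2, "z": -2.4, "ax": 2}, {"y": -3, "z": -3.6, "ax": 3}, {"y": -4, "z": -4.8, "ax": 4}, {"y": -5, "z": -6, "ax": 5}], "hand": 0.0}}

```text
schema error: expected keys x, y, z, ax, ay, az
```

```bash
python3 - <<'E'
from h import *
p,r,s=tool();print(p.round(4),r.round(3),s["joint_pos"],s["gripper_width"])
print("to hover", ((np.array([.49,-.045,.23])-p)@r/0.025).round(2))
E
```

```text
[ 0.2666 -0.565   0.2307] [[-0.     0.427 -0.904]
 [ 0.001 -0.904 -0.427]
 [-1.    -0.001 -0.   ]] [-1.24900606e+00  5.30110863e-02  1.61357741e+00 -1.54118708e-05
  1.47596175e+00 -1.19015359e-01] 0.9999835852058677
to hover [  0.04 -15.   -16.96]
```

{"api": "drive_tool", "payload": {"series": [{"x": 0, "y": -1, "z": -1.2, "ax": 1, "ay": 0, "az": 0}, {"x": 0, "y": -2, "z": -2.4, "ax": 2, "ay": 0, "az": 0}, {"x": 0, "y": -3, "z": -3.6, "ax": 3, "ay": 0, "az": 0}, {"x": 0, "y": -4, "z": -4.8, "ax": 4, "ay": 0, "az": 0}, {"x": 0, "y": -5, "z": -6, "ax": 5, "ay": 0, "az": 0}], "hand": 0.0}}

```text
time: 0.67
tool_pos: [0.3493, -0.3865, 0.2311]
tool_rot: [-0.0, 0.707, -0.0, -0.707]
contact_force: [0.3, -0.4, 0.4]
gripper_width: 0.301
```

```bash
python3 - <<'E'
from h import *
p,r,s=tool();print(p.round(4),r.round(3),s["joint_pos"],s["gripper_width"])
print("to hover", ((np.array([.49,-.045,.23])-p)@r/0.025).round(2))
E
```

```text
[ 0.3493 -0.3865  0.2311] [[ 0.    -0.001 -1.   ]
 [ 0.    -1.     0.001]
 [-1.    -0.    -0.   ]] [-9.78942214e-01 -1.99085253e-01  1.85193360e+00  1.67162865e-04
  1.48883750e+00  5.92377681e-01] 0.30103620623131283
to hover [  0.05 -13.66  -5.62]
```

{"api": "drive_tool", "payload": {"series": [{"x": 0, "y": -1.5, "z": -0.6, "ax": 0, "ay": 0, "az": 0}, {"x": 0, "y": -3, "z": -1.2, "ax": 0, "ay": 0, "az": 0}, {"x": 0, "y": -4.5, "z": -1.8, "ax": 0, "ay": 0, "az": 0}, {"x": 0, "y": -6, "z": -2.4, "ax": 0, "ay": 0, "az": 0}, {"x": 0, "y": -7.5, "z": -3, "ax": 0, "ay": 0, "az": 0}]}}

```text
time: 1.08
tool_pos: [0.4234, -0.1985, 0.2314]
tool_rot: [0.002, 0.707, 0.001, -0.707]
contact_force: [1.7, -0.1, -0.6]
gripper_width: -0.004
```

{"api": "drive_tool", "payload": {"series": [{"x": 0, "y": -1.5, "z": -0.6, "ax": 0, "ay": 0, "az": 0}, {"x": 0, "y": -3, "z": -1.2, "ax": 0, "ay": 0, "az": 0}, {"x": 0, "y": -4.5, "z": -1.8, "ax": 0, "ay": 0, "az": 0}, {"x": 0, "y": -6, "z": -2.6, "ax": 0, "ay": 0, "az": 0}, {"x": 0, "y": -6, "z": -2.6, "ax": 0, "ay": 0, "az": 0}]}}

```text
time: 1.5
tool_pos: [0.4891, -0.0443, 0.2315]
tool_rot: [0.003, 0.708, 0.005, -0.707]
contact_force: [-0.5, -0.8, 1.0]
gripper_width: 0.001
```

```bash
python3 - <<'E'
from h import *
p,r,s=tool();print(p.round(4),s["time"])
f=cams.grab_frame("wrist"); cv2.imwrite("pics/w1.png",f["img"]); import pickle; pickle.dump(f,open("w1.pkl","wb")); print(f["cam_to_world"])
E
```

```text
[ 0.4891 -0.0443  0.2315] 1.5
[[ 1.23078892e-02 -9.62724316e-01 -2.70204381e-01  5.58776673e-01]
 [-9.99919703e-01 -1.26653412e-02 -4.20677416e-04 -4.27972345e-02]
 [-3.01723431e-03  2.70187862e-01 -9.62802896e-01  3.75941935e-01]
 [ 0.00000000e+00  0.00000000e+00  0.00000000e+00  1.00000000e+00]]
```

View pics/w1.png

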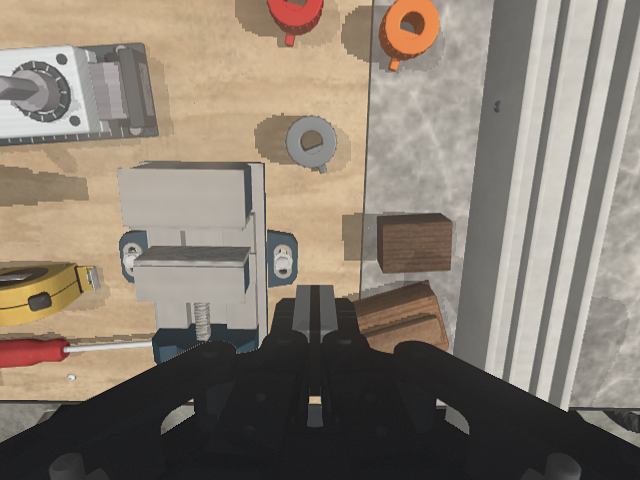

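The wrist view shows the grey knob at (311,141) with its nose at about (322,168), and the vise corner at (265,163). The spindle is at (35,95).

```bash
python3 - <<'E'
from h import *; import pickle
f=pickle.load(open("w1.pkl","rb")); zoom(f,"w1z.png",240,100,110,82,7)
im=f["img"].astype(int)
hsv=cv2.cvtColor(f["img"],cv2.COLOR_BGR2HSV)
print(hsv[141,295],hsv[141,330],hsv[120,311],hsv[141,270])
print("vise top corner", onz(f,[(265,163),(250,165)],.08), onz(f,[(265,163)],.05))
E
```

```text
[ 30   4 142] [ 15   4 144] [ 10   5 146] [ 16  74 137]
vise top corner [[ 0.52887173 -0.00681228  0.08      ]
 [ 0.52731647  0.00396682  0.08      ]] [[ 0.52584023 -0.00316444  0.05      ]]
```

View pics/w1z.png

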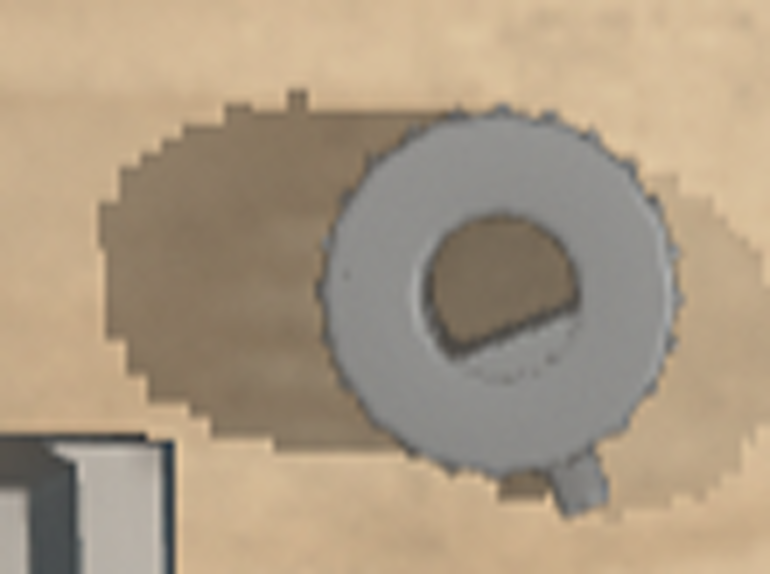

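```bash
python3 - <<'E'
from h import *; import pickle
f=pickle.load(open("w1.pkl","rb"))
hsv=cv2.cvtColor(f["img"],cv2.COLOR_BGR2HSV)
m=((hsv[...,1]<25)&(hsv[...,2]>100)).astype(np.uint8)
roi=np.zeros_like(m); roi[108:180,280:345]=1; m&=roi
cs,_=cv2.findContours(m,cv2.RETR_EXTERNAL,cv2.CHAIN_APPROX_NONE); c=max(cs,key=cv2.contourArea)[:,0].astype(float)
w=onz(f,c,.034)[:,:2]
keep=np.ones(len(w),bool)
for _ in range(5):
    A=np.c_[2*w[keep],np.ones(keep.sum())]; s=np.linalg.lstsq(A,(w[keep]**2).sum(1),rcond=None)[0]
    rad=np.sqrt(s[2]+s[:2]@s[:2]); keep=abs(np.linalg.norm(w-s[:2],axis=1)-rad)<.0015
print("knob",s[:2],rad)
px=lambda a:(240+(a[0]+.5)/7-.5,100+(a[1]+.5)/7-.5)
a,b=onz(f,[px((452,351)),px((577,304))],.034)[:,:2]
d=b-a; n=np.array([d[1],-d[0]]);n/=np.linalg.norm(n); n*=np.sign(n@((a+b)/2-s[:2])); print("flat yaw",np.degrees(np.arctan2(n[1],n[0])),"dist",n@(a-s[:2]))
t=onz(f,[px((583,490))],.009)[0,:2]-s[:2]; print("nose yaw",np.degrees(np.arctan2(t[1],t[0])),np.linalg.norm(t))
E
```

```text
knob [ 0.54181231 -0.03909216] 0.02017885133560423
flat yaw -159.08647258480744 dist 0.003995812350662248
nose yaw -157.40150144532788 0.027357454030599995
```

{"api": "drive_tool", "payload": {"series": [{"x": 0, "y": -1.5, "z": 0, "ax": 0, "ay": 0, "az": 0}, {"x": 0, "y": -3, "z": 0, "ax": 0, "ay": 0, "az": 0}, {"x": 0, "y": -4.5, "z": 0, "ax": 0, "ay": 0, "az": 0}, {"x": 0, "y": -6, "z": 0, "ax": 0, "ay": 0, "az": 0}, {"x": 0, "y": -7.5, "z": 0, "ax": 0, "ay": 0, "az": 0}]}}

```text
time: 1.97
tool_pos: [0.4864, 0.1379, 0.2314]
tool_rot: [0.001, 0.707, 0.001, -0.707]
contact_force: [0.7, 0.4, -0.0]
gripper_width: 0.0
```

{"api": "drive_tool", "payload": {"series": [{"x": 0, "y": -1.2, "z": 0, "ax": 0, "ay": 0, "az": 0}, {"x": 0, "y": -1.7, "z": 0, "ax": 0, "ay": 0, "az": 0}, {"x": 0, "y": -1.7, "z": 0, "ax": 0, "ay": 0, "az": 0}]}}

```text
time: 2.22
tool_pos: [0.4863, 0.181, 0.2312]
tool_rot: [-0.002, -0.707, -0.002, 0.707]
contact_force: [0.0, 0.5, 0.4]
gripper_width: -0.0
```

```bash
python3 - <<'E'
from h import *; import pickle
p,r,s=tool();print(p.round(4),s["time"])
w1=pickle.load(open("w1.pkl","rb")); t=cams.grab_frame("top")
print("vise", tri([t,w1],[(345.75,257.5),(265,163)]), tri([t,w1],[(345.75,257.5),(250,166)]))
f=cams.grab_frame("wrist"); cv2.imwrite("pics/w2.png",f["img"]); pickle.dump(f,open("w2.pkl","wb"))
pickle.dump(cams.grab_frame("scene"),open("s2.pkl","wb"))
E
```

```text
[0.4863 0.181  0.2312] 2.2167
vise (array([0.52594968, 0.00117612, 0.03567123]), [np.float64(0.003025200324078512), np.float64(0.00302520032407847)]) (array([0.5235724 , 0.00628252, 0.05882228]), [np.float64(0.0012798361984577506), np.float64(0.0012798361984576573)])
```

View pics/w2.png

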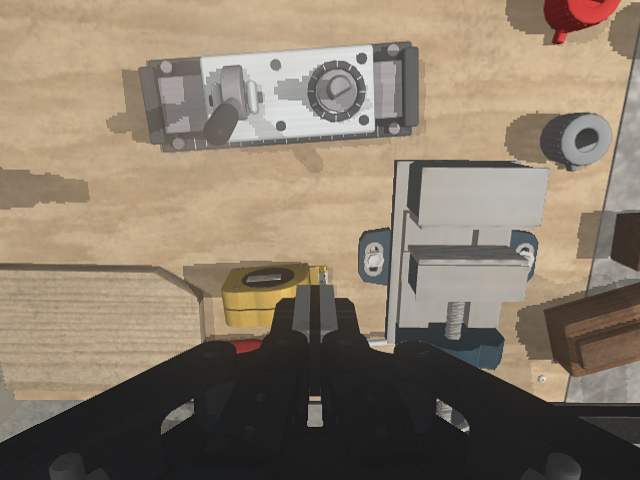

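The carriage top has corners near (201,58), (373,46), (376,134) and (205,146). The spindle top is near (341,86), and the lever goes from (235,95) to its handle end at (216,130).

```bash
python3 - <<'E'
from h import *; import pickle
f=pickle.load(open("w2.pkl","rb")); zoom(f,"w2z.png",130,35,180,125,4); zoom(f,"w2s.png",300,45,80,75,8)
g=pickle.load(open("s2.pkl","rb")); zoom(g,"s2z.png",210,240,130,100,6)
E
```

```text
(no output)
```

View pics/w2s.png

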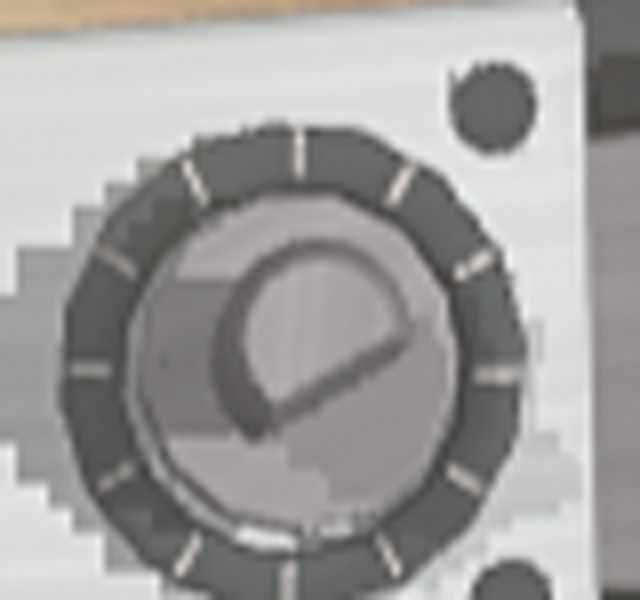

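View pics/w2z.png

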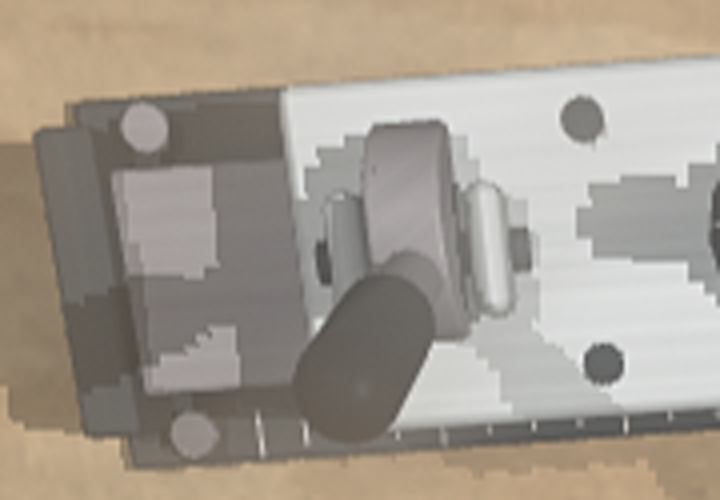

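View pics/s2z.png

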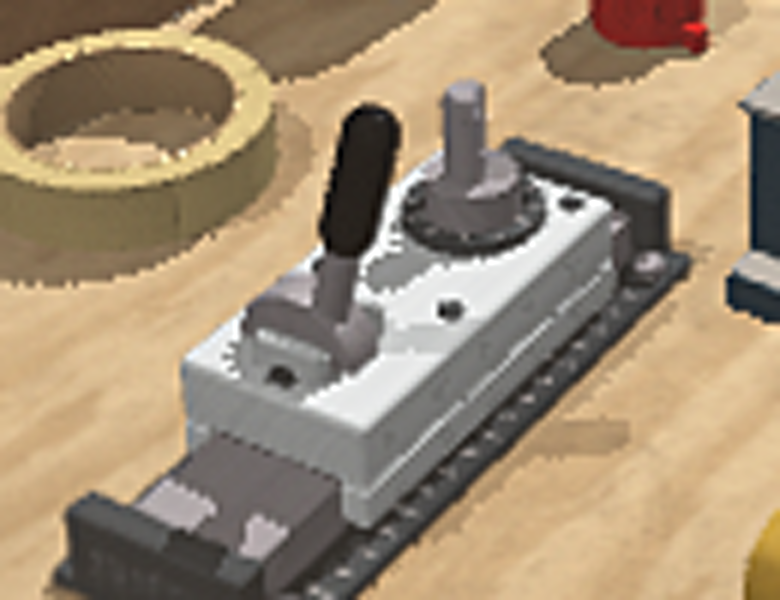

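```bash
python3 - <<'E'
from h import *; import pickle
f=pickle.load(open("w2.pkl","rb")); g=pickle.load(open("s2.pkl","rb"))
px=lambda a,x0,y0,s:(x0+(a[0]+.5)/s-.5,y0+(a[1]+.5)/s-.5)
S=lambda a:px(a,300,45,8); Z=lambda a:px(a,130,35,4); G=lambda a:px(a,210,240,6)
print("ring c",onz(f,[S((292,365))],.051), "r",np.ptp(onz(f,[S((60,365)),S((525,365))],.051)[:,1])/2)
print("shaft top c",onz(f,[S((327,328))],.09))
a,b=onz(f,[S((275,413)),S((408,335))],.09)[:,:2]
d=b-a;n=np.array([-abs(d[1]),0]);n=np.array([d[1],-d[0]]);n/=np.linalg.norm(n);n*=-np.sign(n[0]);print("flat yaw",np.degrees(np.arctan2(n[1],n[0])))
# bottom of flat at shoulder z .062
a,b=onz(f,[S((262,438)),S((415,345))],.062)[:,:2]
d=b-a;n=np.array([d[1],-d[0]]);n/=np.linalg.norm(n);n*=-np.sign(n[0]);print("flat yaw low",np.degrees(np.arctan2(n[1],n[0])))
# white mask carriage edges
hsv=cv2.cvtColor(f["img"],cv2.COLOR_BGR2HSV)
c=onz(f,[Z((283,88)),(372,47),(376,134)],.046); print("corners",c)
d=c[0]-c[1]; print("yaw along y", np.degrees(np.arctan2(d[1],d[0]))-90, "len",np.linalg.norm(d),"w",np.linalg.norm(c[1]-c[2]))
# hinge: midpoint axle ends at z=.046
h=onz(f,[Z((323,262)),Z((522,249))],.046); print("axle ends",h,h.mean(0))
# handle tip tri
print("handle end",tri([f,g],[Z((358,395)),G((376,118))]))
print(onz(g,[G((282,376))],.046))
E
```

```text
ring c [[0.57754868 0.16503158 0.051     ]] r 0.021752507956991227
shaft top c [[0.57788946 0.16416284 0.09      ]]
flat yaw -150.430956842787
flat yaw low -149.50778810447324
corners [[0.60084306 0.26621    0.046     ]
 [0.60818766 0.1388011  0.046     ]
 [0.54572012 0.13291644 0.046     ]]
yaw along y 3.29921437472089 len 0.12762040818994383 w 0.06274410660108325
axle ends [[0.57012947 0.26073643 0.046     ]
 [0.57271687 0.22263559 0.046     ]] [0.57142317 0.24168601 0.046     ]
handle end (array([0.54794062, 0.23699862, 0.12716535]), [np.float64(0.0002966854284525974), np.float64(0.00029668542845254285)])
[[0.57016108 0.25706353 0.046     ]]
```

```bash
cat >> h.py <<'E'
YC=np.radians(4.6); HG=np.array([.5717,.2405]); SP=np.array([.5777,.1645])
CX=np.array([np.cos(YC),np.sin(YC)]); CY=np.array([-CX[1],CX[0]])
def cpos(p): d=p[:2]-HG; return np.array([d@CX,d@CY,p[2]])*1000
def go(target,r,p): return ((np.array(target)-p)@r/.025).round(2)
E
python3 - <<'E'
from h import *
p,r,s=tool(); print(cpos(p)); t=np.r_[HG-.062*CX,.125]; print(t,go(t,r,p))
E
```

```text
[-89.77024083 -55.06493132 231.14525173]
[0.50989971 0.23552767 0.125     ] [ 4.24 -2.29 -0.94]
```

{"api": "drive_tool", "payload": {"series": [{"x": 1, "y": -0.8, "z": -0.3, "ax": -0.3, "ay": 0, "az": 0}, {"x": 2, "y": -1.6, "z": -0.6, "ax": -0.6, "ay": 0, "az": 0}, {"x": 3.2, "y": -2.3, "z": -0.94, "ax": -0.92, "ay": 0, "az": 0}, {"x": 4.3, "y": -2.3, "z": -0.94, "ax": -0.92, "ay": 0, "az": 0}, {"x": 4.7, "y": -2.3, "z": -0.94, "ax": -0.92, "ay": 0, "az": 0}]}}

```text
time: 2.78
tool_pos: [0.5076, 0.2354, 0.109]
tool_rot: [-0.03, -0.704, -0.029, 0.709]
contact_force: [-0.8, -0.7, -1.4]
gripper_width: 0.001
```

```bash
python3 - <<'E'
from h import *
p,r,s=tool(); print(cpos(p),r.round(3)); print(s["contact_force"])
f=cams.grab_frame("scene");zoom(f,"s3.png",170,160,220,165,3)
E
```

```text
[-6.42596927e+01  4.94587169e-02  1.09016583e+02] [[-0.007  0.083 -0.997]
 [-0.003 -0.997 -0.083]
 [-1.     0.002  0.007]]
[-0.75038627 -0.68550928 -1.39866437]
```

View pics/s3.png

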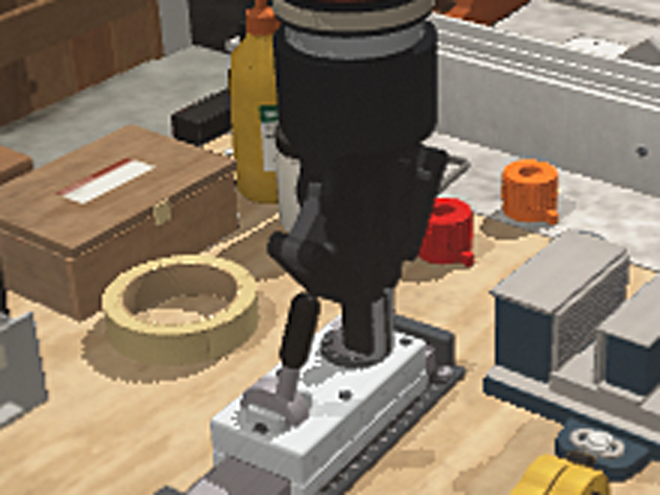

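The hand is behind the lever at the handle's height, with its centreline within 1 mm of the lever plane. Pushing now.

{"api": "drive_tool", "payload": {"series": [{"x": 0, "y": 0, "z": -0.5, "ax": 0, "ay": 0, "az": 0}, {"x": 0, "y": 0, "z": -1.0, "ax": 0, "ay": 0, "az": 0}, {"x": 0, "y": 0, "z": -1.4, "ax": 0, "ay": 0, "az": 0}, {"x": 0, "y": 0, "z": -1.8, "ax": 0, "ay": 0, "az": 0}, {"x": 0.05, "y": 0, "z": -2.2, "ax": 0, "ay": 0, "az": 0}]}}

```text
time: 3.25
tool_pos: [0.5662, 0.2416, 0.1142]
tool_rot: [0.029, 0.707, 0.03, -0.706]
contact_force: [-0.7, -0.2, 0.5]
gripper_width: 0.004
```

{"api": "drive_tool", "payload": {"series": [{"x": 0.05, "y": 0, "z": -0.5, "ax": 0, "ay": 0, "az": 0}, {"x": 0.15, "y": 0, "z": -1.0, "ax": 0, "ay": 0, "az": 0}, {"x": 0.35, "y": 0, "z": -1.5, "ax": 0, "ay": 0, "az": 0}, {"x": 0.6, "y": 0, "z": -1.8, "ax": 0, "ay": 0, "az": 0}, {"x": 0.95, "y": 0, "z": -2.1, "ax": 0, "ay": 0, "az": 0}]}}

```text
time: 3.67
tool_pos: [0.6187, 0.2465, 0.0902]
tool_rot: [0.03, 0.707, 0.03, -0.706]
contact_force: [-2.4, -2.1, 6.1]
gripper_width: 0.001
```

```bash
python3 - <<'E'
from h import *
p,r,s=tool(); print(cpos(p)); print(s["contact_force"])
f=cams.grab_frame("scene");zoom(f,"s4.png",170,160,220,165,3)
E
```

```text
[47.33205195  2.20994921 90.21508363]
[-2.39721054 -2.12196822  6.12368551]
```

View pics/s4.png

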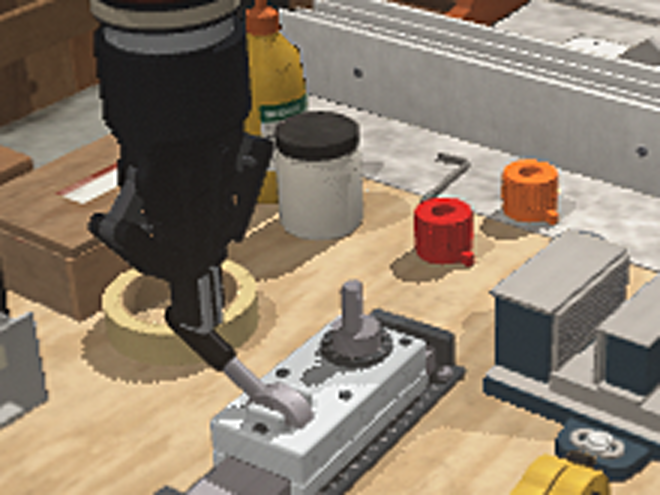

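The lever is past upright and on its way down. Now I press it down.

{"api": "drive_tool", "payload": {"series": [{"x": 0.3, "y": 0, "z": -0.1, "ax": 0, "ay": 0, "az": 0}, {"x": 0.6, "y": 0, "z": -0.15, "ax": 0, "ay": 0, "az": 0}, {"x": 0.9, "y": 0, "z": -0.2, "ax": 0, "ay": 0, "az": 0}, {"x": 1.0, "y": 0, "z": -0.2, "ax": 0, "ay": 0, "az": 0}, {"x": 1.0, "y": 0, "z": -0.2, "ax": 0, "ay": 0, "az": 0}]}}

```text
time: 4.13
tool_pos: [0.6244, 0.2474, 0.0687]
tool_rot: [0.03, 0.708, 0.03, -0.705]
contact_force: [-4.7, -2.0, 16.6]
gripper_width: -0.002
```

```bash
python3 - <<'E'
from h import *
p,r,s=tool(); print(cpos(p)); print(s["contact_force"])
f=cams.grab_frame("scene");zoom(f,"s5.png",170,160,220,165,3)
E
```

```text
[53.03626316  2.6698732  68.73571906]
[-4.70827439 -1.9650488  16.62116277]
```

View pics/s5.png

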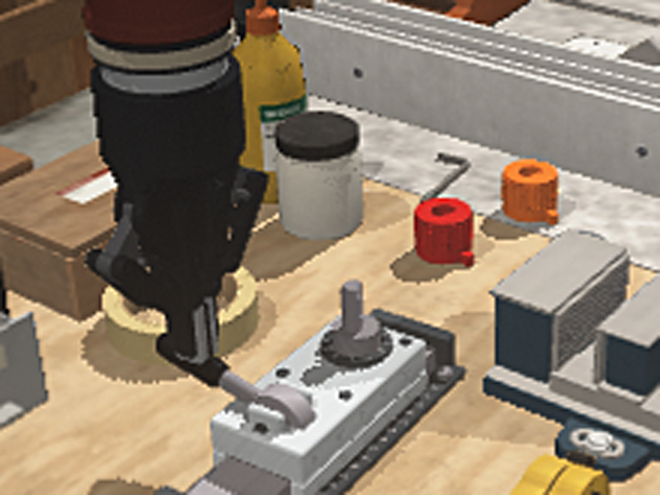

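{"api": "drive_tool", "payload": {"series": [{"x": 0.15, "y": 0, "z": 0, "ax": 0, "ay": 0, "az": 0}, {"x": 0.15, "y": 0, "z": 0, "ax": 0, "ay": 0, "az": 0}, {"x": 0.15, "y": 0, "z": 0, "ax": 0, "ay": 0, "az": 0}]}}

```text
time: 4.43
tool_pos: [0.6247, 0.2476, 0.0681]
tool_rot: [0.03, 0.709, 0.03, -0.704]
contact_force: [-10.1, -3.8, 27.7]
gripper_width: -0.001
```

{"api": "drive_tool", "payload": {"series": [{"x": -1.3, "y": 0, "z": 0, "ax": 0, "ay": 0, "az": 0}, {"x": -2.6, "y": 0, "z": 0.2, "ax": 0, "ay": 0, "az": 0}, {"x": -3.9, "y": 0.8, "z": 0.8, "ax": 0, "ay": 0, "az": 0}, {"x": -5, "y": 1.8, "z": 1.6, "ax": 0, "ay": 0, "az": 0}, {"x": -5.5, "y": 3, "z": 2.4, "ax": 0, "ay": 0, "az": 0}]}}

```text
time: 4.85
tool_pos: [0.5695, 0.1678, 0.2021]
tool_rot: [0.03, 0.709, 0.031, -0.704]
contact_force: [-0.4, -1.0, 0.6]
gripper_width: 0.003
```

```bash
python3 - <<'E'
from h import *; import pickle
p,r,s=tool(); print(p,cpos(p)); print(s["contact_force"],s["time"])
f=cams.grab_frame("scene");zoom(f,"s6.png",170,160,220,165,3)
g=cams.grab_frame("wrist");cv2.imwrite("pics/w6.png",g["img"]);pickle.dump(g,open("w6.pkl","wb"))
E
```

```text
[0.56946641 0.16776234 0.20211986] [ -8.0598807  -72.32423067 202.1198599 ]
[-0.4455949  -0.99460931  0.57884028] 4.85
```

View pics/s6.png

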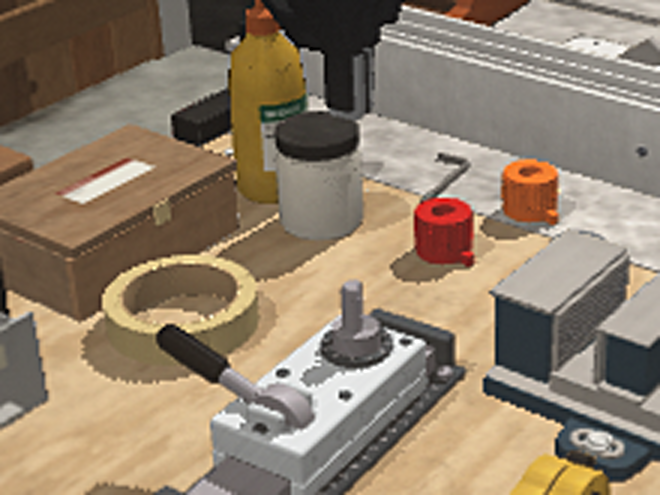

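View pics/w6.png

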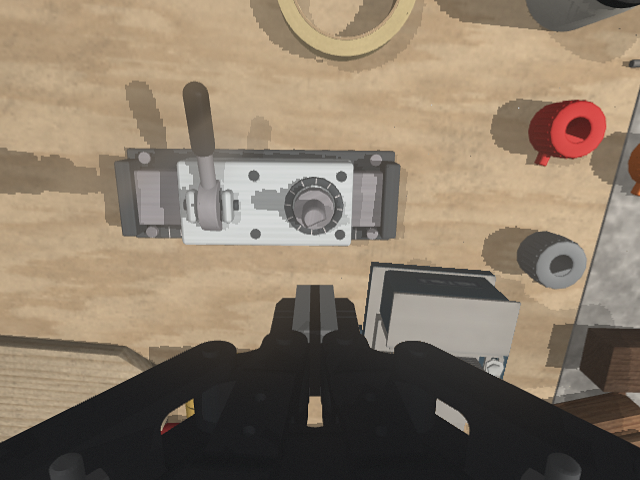

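```bash
python3 - <<'E'
from h import *; import pickle
f=pickle.load(open("w6.pkl","rb")); g=cams.grab_frame("scene")
e=tri([f,g],[(195,88),(224,271)]); d=e[0]-np.r_[HG,.046]; print(e,"lever angle deg from upright",np.degrees(np.arctan2(d[:2]@CX,d[2])),np.linalg.norm(d))
zoom(f,"w6s.png",275,170,80,75,8)
hsv=cv2.cvtColor(f["img"],cv2.COLOR_BGR2HSV); m=(hsv[...,2]<95).astype(np.uint8); r=np.zeros_like(m); r[174:240,280:347]=1; m&=r
n,l,st,c=cv2.connectedComponentsWithStats(m); i=1+np.argmax(st[1:,4])
cs,_=cv2.findContours((l==i).astype(np.uint8),cv2.RETR_EXTERNAL,cv2.CHAIN_APPROX_NONE); c=max(cs,key=cv2.contourArea)[:,0]
w=onz(f,cv2.convexHull(c)[:,0],.051)[:,:2]; print(st[i]); print(cv2.minEnclosingCircle((w*1000).astype(np.float32)))
E
```

```text
(array([0.65116119, 0.24686083, 0.0718812 ]), [np.float64(0.00020032569658156053), np.float64(0.00020032569658147287)]) lever angle deg from upright 72.012934334015 0.08381155415360775
[284 180  20  45 310]
((578.821533203125, 176.94337463378906), 16.55510711669922)
```

View pics/w6s.png

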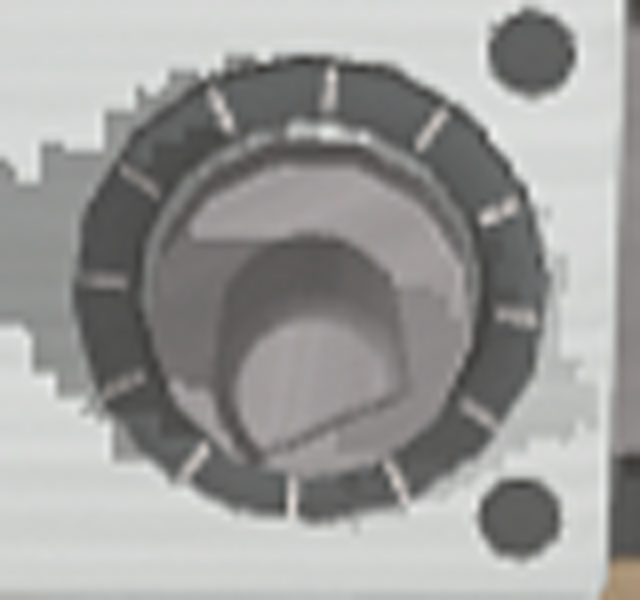

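```bash
python3 - <<'E'
from h import *; import pickle
f=pickle.load(open("w6.pkl","rb"))
S=lambda a:(275+(a[0]+.5)/8-.5,170+(a[1]+.5)/8-.5)
print(onz(f,[S((310,289.5))],.051),onz(f,[S((318,400))],.09))
a,b=onz(f,[S((265,455)),S((403,395))],.09)[:,:2]
d=b-a;n=np.array([d[1],-d[0]]);n/=np.linalg.norm(n);n*=-np.sign(n[0]);print("flat yaw",np.degrees(np.arctan2(n[1],n[0])), n@(a-onz(f,[S((318,400))],.09)[0,:2]))
p,r,s=tool()
yawj=np.radians(70) # jaw dir
print(p,r)
print(go([.5418,-.0391,.15],r,p))
E
```

```text
[[0.57723244 0.16510408 0.051     ]] [[0.5760051  0.16434968 0.09      ]]
flat yaw -151.11872921812395 0.002428324969390314
[0.56839655 0.16606442 0.19933616] [[ 3.62316296e-03  8.25182208e-02 -9.96582970e-01]
 [ 7.01725708e-04 -9.96589476e-01 -8.25162083e-02]
 [-9.99993190e-01 -4.00358221e-04 -3.66871123e-03]]
[1.96 8.09 1.74]
```

{"api": "drive_tool", "payload": {"series": [{"x": 0, "y": 1.3, "z": 0.28, "ax": 1, "ay": 0, "az": 0}, {"x": 0, "y": 2.6, "z": 0.56, "ax": 2, "ay": 0, "az": 0}, {"x": 0, "y": 3.9, "z": 0.84, "ax": 3, "ay": 0, "az": 0}, {"x": 0, "y": 5.2, "z": 1.12, "ax": 4, "ay": 0, "az": 0}, {"x": 0, "y": 6.5, "z": 1.4, "ax": 5, "ay": 0, "az": 0}], "hand": 0.75}}

```text
time: 5.42
tool_pos: [0.5467, 0.0019, 0.1958]
tool_rot: [0.125, -0.695, 0.125, 0.697]
contact_force: [0.4, 0.2, -0.4]
gripper_width: 0.706
```

```bash
python3 - <<'E'
from h import *; import pickle
p,r,s=tool(); print(p,r.round(3),go([.5418,-.0391,.10],r,p)); 
E
```

```text
[0.54665736 0.00186846 0.19583044] [[-0.002 -0.347 -0.938]
 [ 0.001 -0.938  0.347]
 [-1.    -0.     0.002]] [ 3.83  1.6  -0.39]
```

{"api": "drive_tool", "payload": {"series": [{"x": 0, "y": 0.9, "z": -0.2, "ax": 0, "ay": 0, "az": 0}, {"x": 0.5, "y": 1.6, "z": -0.38, "ax": 0, "ay": 0, "az": 0}, {"x": 1.4, "y": 1.6, "z": -0.38, "ax": 0, "ay": 0, "az": 0}, {"x": 2.4, "y": 1.6, "z": -0.38, "ax": 0, "ay": 0, "az": 0}, {"x": 2.4, "y": 1.6, "z": -0.38, "ax": 0, "ay": 0, "az": 0}]}}

```text
time: 5.83
tool_pos: [0.5385, -0.0375, 0.1305]
tool_rot: [0.124, -0.692, 0.123, 0.7]
contact_force: [-0.8, 0.6, -1.7]
gripper_width: 0.75
```

```bash
python3 - <<'E'
from h import *; import pickle
p,r,s=tool(); print(p,r.round(3),go([.5418,-.0391,.004],r,p)); 
g=cams.grab_frame("wrist");cv2.imwrite("pics/w7.png",g["img"]);pickle.dump(g,open("w7.pkl","wb"))
E
```

```text
[ 0.53851856 -0.03747867  0.13045771] [[-0.011 -0.345 -0.939]
 [ 0.003 -0.939  0.345]
 [-1.     0.001  0.012]] [ 5.06  0.01 -0.2 ]
```

View pics/w7.png

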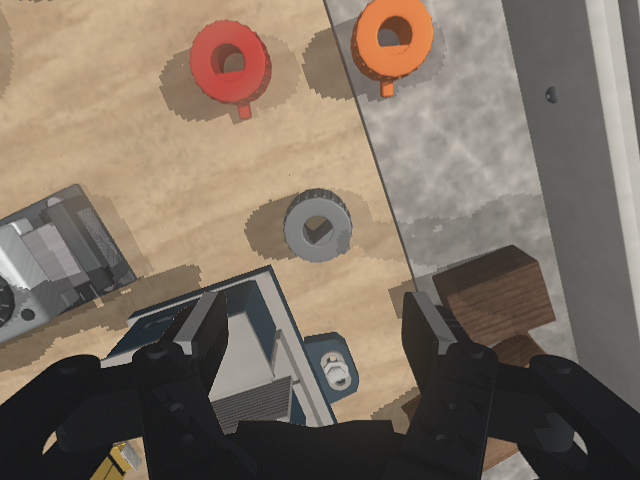

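The knob at (318,228) sits centred between the fingers, and the nearest obstacle is the vise corner at (270,267). One quick check of the knob's position before going down.

```bash
python3 - <<'E'
from h import *; import pickle
f=pickle.load(open("w7.pkl","rb")); zoom(f,"w7z.png",270,180,100,90,8)
hsv=cv2.cvtColor(f["img"],cv2.COLOR_BGR2HSV); print(hsv[235,290:295],hsv[200,318],hsv[255,318])
p,r,s=tool();print(p,r[:,0])
E
```

```text
[[ 20   6 126]
 [ 15   4 127]
 [ 30   6 128]
 [ 15   8 128]
 [ 30   4 127]] [ 30   4 133] [ 30   4 126]
[ 0.53978187 -0.03748547  0.13305014] [-0.00839426  0.00210152 -0.99996256]
```

View pics/w7z.png

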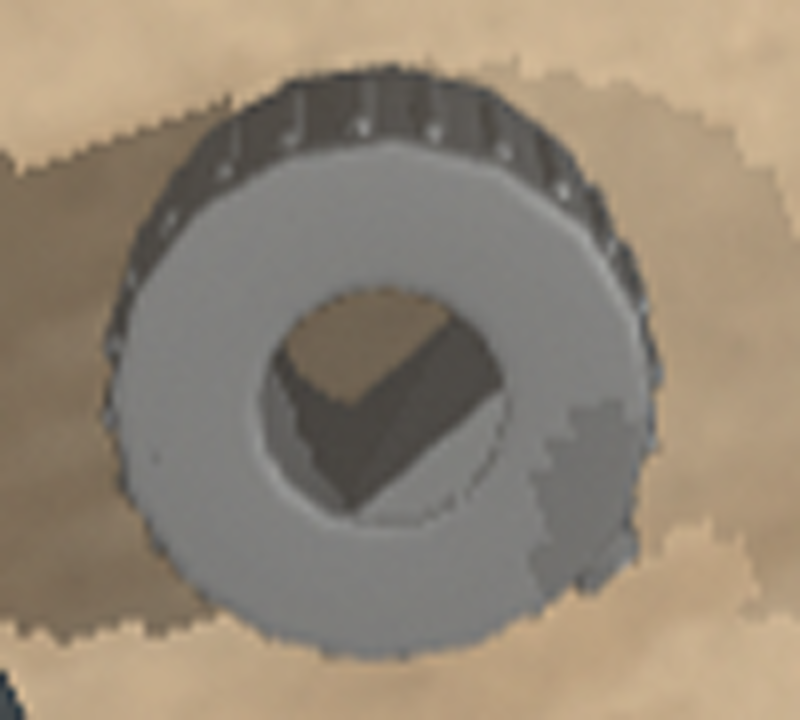

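```bash
python3 - <<'E'
from h import *; import pickle
f=pickle.load(open("w7.pkl","rb"))
S=lambda a:(270+(a[0]+.5)/8-.5,180+(a[1]+.5)/8-.5)
c=onz(f,[S((384,405))],.034)[0]
a,b=onz(f,[S((355,512)),S((505,387))],.034)[:,:2]
d=b-a;n=np.array([d[1],-d[0]]);n/=np.linalg.norm(n);n*=-np.sign(n[0]);print(c,"flat yaw",np.degrees(np.arctan2(n[1],n[0])), n@(a-c[:2]), np.linalg.norm(onz(f,[S((255,405)),S((512,405))],.034)[:,:2].ptp(0) if 0 else np.diff(onz(f,[S((255,405)),S((512,405))],.034),axis=0)))
p,r,s=tool();print(p,go([c[0],c[1],.004],r,p))
E
```

```text
[ 0.54162477 -0.03911012  0.034     ] flat yaw -159.0116767580031 0.004980046163559816 0.0195655961876308
[ 0.53978187 -0.03748547  0.13305014] [ 5.16  0.03 -0.14]
```

{"api": "drive_tool", "payload": {"series": [{"x": 1, "y": 0, "z": -0.05, "ax": 0, "ay": 0, "az": 0}, {"x": 2, "y": 0, "z": -0.1, "ax": 0, "ay": 0, "az": 0}, {"x": 3, "y": 0, "z": -0.1, "ax": 0, "ay": 0, "az": 0}, {"x": 4, "y": 0, "z": -0.1, "ax": 0, "ay": 0, "az": 0}, {"x": 4.4, "y": 0, "z": -0.1, "ax": 0, "ay": 0, "az": 0}]}}

```text
time: 6.3
tool_pos: [0.5434, -0.0383, 0.025]
tool_rot: [0.123, -0.695, 0.123, 0.698]
contact_force: [-1.2, -0.1, -0.6]
gripper_width: 0.752
```

{"api": "drive_tool", "payload": {"series": [{"x": 0, "y": 0, "z": 0, "ax": 0, "ay": 0, "az": 0}]}}

```text
time: 6.38
tool_pos: [0.5432, -0.0384, 0.0253]
tool_rot: [0.123, -0.695, 0.123, 0.698]
contact_force: [-0.6, 0.2, -0.2]
gripper_width: 0.746
```

```bash
python3 - <<'E'
from h import *
p,r,s=tool();print(p,r.round(4),s["contact_force"],go([.5416,-.0391,.004],r,p))
E
```

```text
[ 0.54315547 -0.03839239  0.02534293] [[-4.800e-03 -3.436e-01 -9.391e-01]
 [ 1.200e-03 -9.391e-01  3.436e-01]
 [-1.000e+00  6.000e-04  4.900e-03]] [-0.56343791  0.17383946 -0.1697736 ] [0.85 0.05 0.04]
```

{"api": "drive_tool", "payload": {"series": [{"x": 0.5, "y": 0.05, "z": 0.04, "ax": 0, "ay": 0, "az": 0}, {"x": 0.85, "y": 0.05, "z": 0.04, "ax": 0, "ay": 0, "az": 0}, {"x": 0.85, "y": 0.05, "z": 0.04, "ax": 0, "ay": 0, "az": 0}]}}

```text
time: 6.63
tool_pos: [0.5429, -0.04, 0.0055]
tool_rot: [0.124, -0.696, 0.124, 0.697]
contact_force: [-0.1, 0.5, -1.1]
gripper_width: 0.753
```

{"api": "drive_tool", "payload": {"series": [{"x": 0, "y": 0, "z": 0, "ax": 0, "ay": 0, "az": 0}, {"x": 0, "y": 0, "z": 0, "ax": 0, "ay": 0, "az": 0}, {"x": 0, "y": 0, "z": 0, "ax": 0, "ay": 0, "az": 0}, {"x": 0, "y": 0, "z": 0, "ax": 0, "ay": 0, "az": 0}, {"x": 0, "y": 0, "z": 0, "ax": 0, "ay": 0, "az": 0}], "hand": 0.3}}

```text
time: 7.05
tool_pos: [0.5444, -0.0404, 0.0075]
tool_rot: [-0.124, 0.697, -0.124, -0.695]
contact_force: [-0.5, -0.9, 3.6]
gripper_width: 0.475
```

```bash
python3 - <<'E'
from h import *
p,r,s=tool();print(p,r.round(4),s["contact_force"],s["ft_torque"],s["gripper_width"])
g=cams.grab_frame("wrist");cv2.imwrite("pics/w8.png",g["img"])
E
```

```text
[ 0.54441154 -0.04038007  0.00750876] [[ 2.300e-03 -3.444e-01 -9.388e-01]
 [-5.000e-04 -9.388e-01  3.444e-01]
 [-1.000e+00 -3.000e-04 -2.300e-03]] [-0.54280495 -0.90542233  3.59253541] [ 0.00034904  0.00623822 -0.0051459 ] 0.4749931525134658
```

View pics/w8.png

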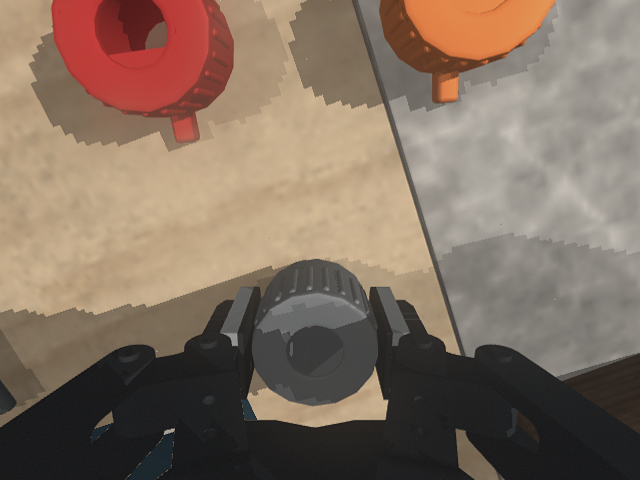

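The knob is gripped at 40 mm opening and hasn't tilted. Lifting.

{"api": "drive_tool", "payload": {"series": [{"x": -1, "y": 0, "z": 0, "ax": 0, "ay": 0, "az": 0}, {"x": -2.2, "y": 0, "z": 0, "ax": 0, "ay": 0, "az": 0}, {"x": -3.6, "y": 0, "z": 0, "ax": 0, "ay": 0, "az": 0}, {"x": -5, "y": 0, "z": 0, "ax": 0, "ay": 0, "az": 0}, {"x": -6, "y": 0, "z": 0, "ax": 0, "ay": 0, "az": 0}], "hand": 0.2}}

```text
time: 7.52
tool_pos: [0.5439, -0.0402, 0.1593]
tool_rot: [-0.124, 0.697, -0.124, -0.695]
contact_force: [1.4, -0.8, -1.0]
gripper_width: 0.475
```

```bash
python3 - <<'E'
from h import *
p,r,s=tool();print(p,r.round(4),s["contact_force"],s["gripper_width"])
print(go(p+[.0357,.2039,0],r,p))
g=cams.grab_frame("wrist");zoom(g,"w9z.png",230,240,170,170,4)
E
```

```text
[ 0.54391925 -0.04024376  0.15925219] [[ 2.600e-03 -3.444e-01 -9.388e-01]
 [-6.000e-04 -9.388e-01  3.444e-01]
 [-1.000e+00 -4.000e-04 -2.600e-03]] [ 1.44466332 -0.77730508 -1.0037961 ] 0.4753773689993594
[-0.   -8.15  1.47]
```

View pics/w9z.png

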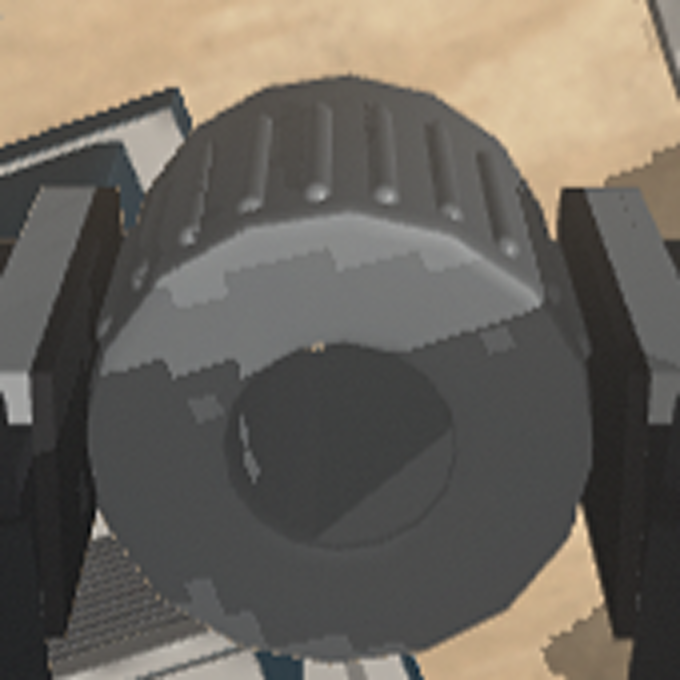

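The knob is held with its bore centred at zoom (340,445), and the flat line runs (315,540) to (452,430).

```bash
cat >> h.py <<'E'
def knob_in_hand(f,p,c,a,b,z=None):
    z=p[2]+.0265 if z is None else z
    C,A,B=onz(f,[c,a,b],z)[:,:2]; d=B-A;n=np.array([d[1],-d[0]]);n/=np.linalg.norm(n);n*=-np.sign(n[0])
    return C,np.degrees(np.arctan2(n[1],n[0])),n@(A-C)
E
python3 - <<'E'
from h import *
p,r,s=tool(); f=cams.grab_frame("wrist")
S=lambda a:(230+(a[0]+.5)/4-.5,240+(a[1]+.5)/4-.5)
print(p,knob_in_hand(f,p,S((340,445)),S((315,540)),S((452,430))))
print(np.linalg.norm(np.diff(onz(f,[S((225,445)),S((455,445))],p[2]+.0265),axis=0)))
C=knob_in_hand(f,p,S((340,445)),S((315,540)),S((452,430)))[0]
print(((np.r_[C,0]-p)@r)*1000)
E
```

```text
[ 0.54688968 -0.04081659  0.16480421] (array([ 0.54441388, -0.03841893]), np.float64(-157.70928850577695), np.float64(0.005104864064993348))
0.01867921020744102
[164.76086014  -1.13453014   4.98760465]
```

```bash
python3 - <<'E'
from h import *
for i in range(3):
    p,r,s=tool(); f=cams.grab_frame("wrist"); T=np.array(f["cam_to_world"])
    print(p.round(4),s["time"],((T[:3,3]-p)@r*1000).round(2), (r.T@T[:3,2]).round(4), np.array(s["joint_vel"]).round(3))
import pickle
E
```

```text
[ 0.5465 -0.0408  0.1623] 7.6167 [-144.39   -1.47  -69.48] [ 9.624e-01 -1.000e-04  2.716e-01] [-0.002  0.048  0.069  0.001 -0.031  0.   ]
[ 0.5449 -0.0405  0.1591] 7.6667 [-144.38   -1.45  -69.45] [ 9.624e-01 -1.000e-04  2.716e-01] [-0.     0.042  0.064 -0.    -0.002 -0.   ]
[ 0.5434 -0.0402  0.1566] 7.7167 [-144.4    -1.47  -69.44] [ 9.624e-01 -1.000e-04  2.716e-01] [-0.001  0.031  0.044  0.001  0.001  0.   ]
```

```bash
python3 - <<'E'
from h import *
p,r,s=tool(); print(p,r[:,0].round(4))
r2=r@R.from_rotvec([np.radians(-7.75),0,0]).as_matrix()
off=r2@np.array([0,-.0011,.0050]); t=np.r_[np.array([.5773,.1648])-off[:2],.16]; print(t, go(t,r,p))
E
```

```text
[ 0.54243926 -0.03994605  0.15494957] [-2.1e-03  5.0e-04 -1.0e+00]
[0.58194742 0.16265258 0.16      ] [-0.2  -8.15  1.31]
```

{"api": "drive_tool", "payload": {"series": [{"x": 0, "y": -1.2, "z": 0.2, "ax": -0.3, "ay": 0, "az": 0}, {"x": 0, "y": -2.6, "z": 0.4, "ax": -0.6, "ay": 0, "az": 0}, {"x": 0, "y": -4, "z": 0.7, "ax": -0.9, "ay": 0, "az": 0}, {"x": 0, "y": -5.4, "z": 0.9, "ax": -1.2, "ay": 0, "az": 0}, {"x": 0, "y": -6.6, "z": 1.1, "ax": -1.55, "ay": 0, "az": 0}]}}

```text
time: 8.18
tool_pos: [0.5728, 0.1261, 0.1532]
tool_rot: [0.076, -0.701, 0.076, 0.705]
contact_force: [1.5, -0.3, 0.2]
gripper_width: 0.478
```

```bash
python3 - <<'E'
from h import *
p,r,s=tool(); print(p,r[:,0].round(4),r[:,1].round(3),go([.58195,.16265,.15],r,p))
E
```

```text
[0.5728124  0.12609579 0.15320301] [-4.8e-03 -1.0e-04 -1.0e+00] [-0.213 -0.977  0.001] [ 0.13 -1.51 -0.05]
```

{"api": "drive_tool", "payload": {"series": [{"x": 0, "y": -0.8, "z": -0.02, "ax": 0, "ay": 0, "az": 0}, {"x": 0.4, "y": -1.5, "z": -0.05, "ax": 0, "ay": 0, "az": 0}, {"x": 0.8, "y": -1.5, "z": -0.05, "ax": 0, "ay": 0, "az": 0}, {"x": 1.0, "y": -1.5, "z": -0.05, "ax": 0, "ay": 0, "az": 0}, {"x": 1.0, "y": -1.5, "z": -0.05, "ax": 0, "ay": 0, "az": 0}]}}

```text
time: 8.6
tool_pos: [0.5811, 0.1597, 0.1271]
tool_rot: [0.076, -0.701, 0.077, 0.705]
contact_force: [-0.2, -0.3, -0.8]
gripper_width: 0.473
```

{"api": "drive_tool", "payload": {"series": [{"x": 0, "y": 0, "z": 0, "ax": 0, "ay": 0, "az": 0}, {"x": 0, "y": 0, "z": 0, "ax": 0, "ay": 0, "az": 0}, {"x": 0, "y": 0, "z": 0, "ax": 0, "ay": 0, "az": 0}]}}

```text
time: 8.85
tool_pos: [0.584, 0.1598, 0.1319]
tool_rot: [-0.077, 0.703, -0.077, -0.703]
contact_force: [0.2, 0.4, -0.9]
gripper_width: 0.477
```

```bash
python3 - <<'E'
from h import *; import pickle
p,r,s=tool(); print(p,r[:,0].round(4),s["contact_force"])
f=cams.grab_frame("wrist"); p,r,s=tool(); print(p)
pickle.dump((f,p),open("w10.pkl","wb")); cv2.imwrite("pics/w10.png",f["img"])
g=cams.grab_frame("scene"); zoom(g,"s10.png",240,210,110,82,7); pickle.dump(g,open("s10.pkl","wb"))
t=cams.grab_frame("top"); zoom(t,"t10.png",210,190,110,82,7); pickle.dump(t,open("t10.pkl","wb"))
p,r,s=tool(); print(p)
E
```

```text
[0.58395269 0.15980624 0.13187036] [ 9.e-04  0.e+00 -1.e+00] [ 0.16057303  0.3988565  -0.92695339]
[0.58403783 0.1599449  0.13203521]
[0.584019   0.16018176 0.13205247]
```

View pics/w10.png

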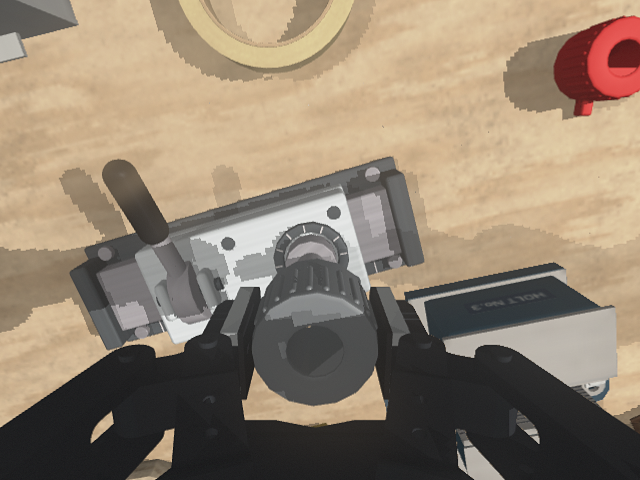

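View pics/s10.png

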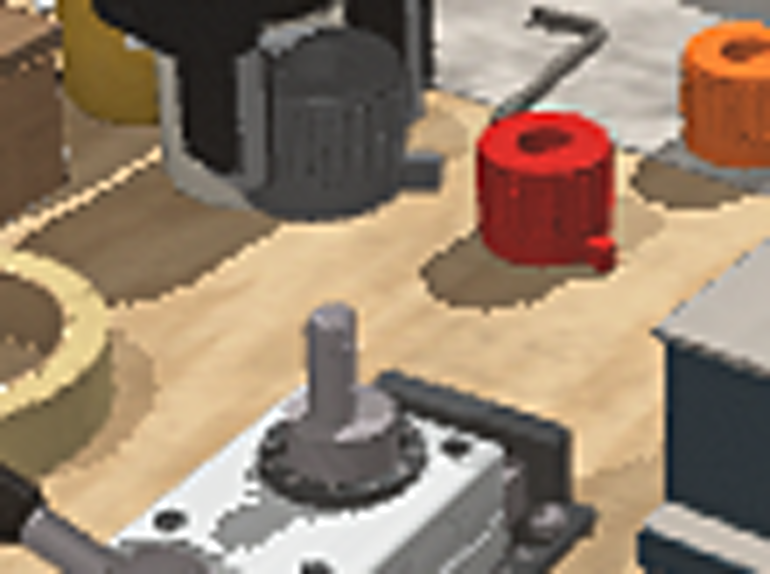

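View pics/t10.png

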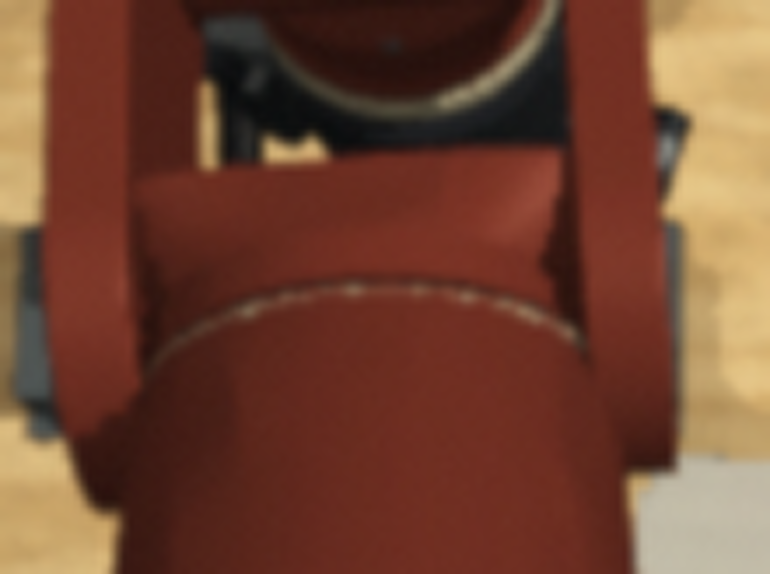

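```bash
python3 - <<'E'
from h import *; import pickle
f,p=pickle.load(open("w10.pkl","rb")); g=pickle.load(open("s10.pkl","rb")); zoom(f,"w10z.png",240,210,150,200,4); 
zoom(g,"s10z.png",262,210,50,72,11)
print(p)
k=lambda a:((np.array(proj(g,a))-[240,210]+.5)*7-.5).round(1)
print("spindle axis proj",k([[.5773,.1648,.09],[.5773,.1648,.062],[.5773,.1648,.1255],[.5773,.1648,.1585]]))
E
```

```text
[0.58403783 0.1599449  0.13203521]
spindle axis proj [[331.  313.3]
 [335.2 407.5]
 [325.4 189.1]
 [320.   68.7]]
```

View pics/w10z.png

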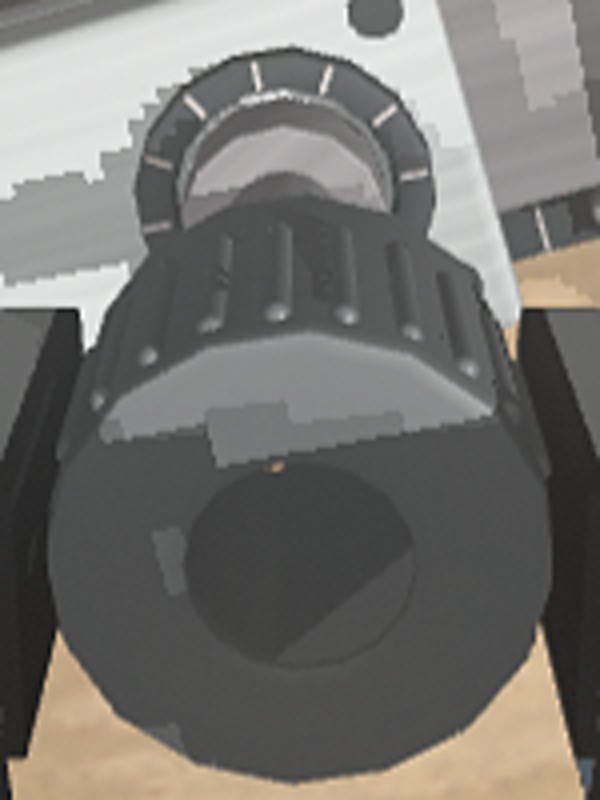

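View pics/s10z.png

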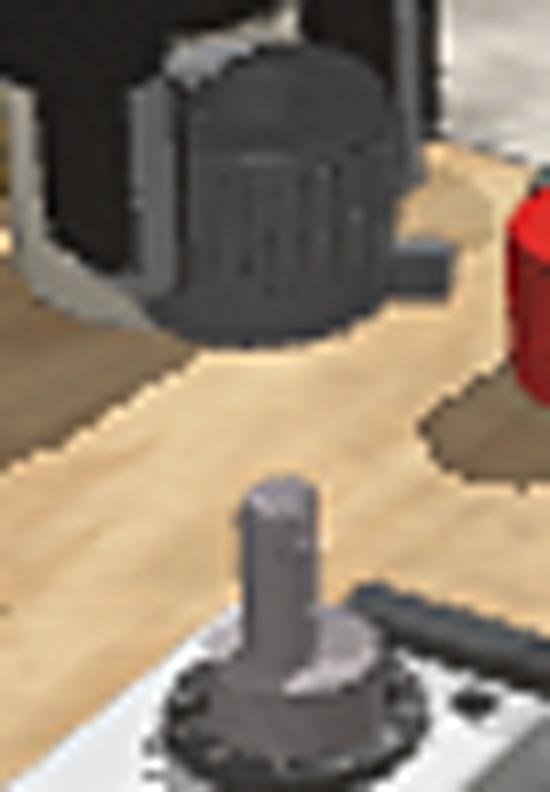

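```bash
python3 - <<'E'
from h import *; import pickle
f,p=pickle.load(open("w10.pkl","rb")); g=pickle.load(open("s10.pkl","rb"))
S=lambda a:(240+(a[0]+.5)/4-.5,210+(a[1]+.5)/4-.5)
K=knob_in_hand(f,p,S((301,565)),S((275,658)),S((412,548))); print("knob wrist",K)
print("ring",onz(f,[S((285.5,190))],.051), onz(f,[S((134,190)),S((437,190)),S((285,48))],.051))
G=lambda a:(262+(a[0]+.5)/11-.5,210+(a[1]+.5)/11-.5)
print("knob scene",onz(g,[G((272,285))],p[2]-.0075),"edges",onz(g,[G((150,285)),G((395,285))],p[2]-.0075))
print("tcp",p)
# ring top-point: project ring circles
for c in ([.5773,.1648],[.5783,.1648],[.5763,.1648],[.5773,.1638]):
    th=np.linspace(0,2*np.pi,200); P=np.c_[c[0]+.022*np.cos(th),c[1]+.022*np.sin(th),0*th+.051]; q=(proj(f,P)-[240,210]+.5)*4-.5; print(c,q.min(0).round(1),q.max(0).round(1))
E
```

```text
knob wrist (array([0.58164367, 0.16160121]), np.float64(-149.87789381975506), np.float64(0.004929128891373282))
ring [[0.57774685 0.16473207 0.051     ]] [[0.58248267 0.18620022 0.051     ]
 [0.57301191 0.14326553 0.051     ]
 [0.59846078 0.16018095 0.051     ]]
knob scene [[0.58061173 0.16008941 0.12453521]] edges [[0.59637734 0.17093219 0.12453521]
 [0.56472934 0.14916446 0.12453521]]
tcp [0.58403783 0.1599449  0.13203521]
[0.5773, 0.1648] [134.1  45.7] [437.3 333. ]
[0.5783, 0.1648] [132.5  38.9] [436. 327.]
[0.5763, 0.1648] [135.8  52.4] [438.6 339.1]
[0.5773, 0.1638] [140.8  44.2] [444.1 331.7]
```

The knob yaw is -149.9° against about -150.4° for the spindle. The ring centre re-measures at (0.5771, 0.1648), and the knob needs to shift by (-4.5, +3.2) mm.

```bash
python3 - <<'E'
from h import *
p,r,s=tool(); print(p,go([.5795,.1631,.104],r,p),r.round(4))
E
```

```text
[0.584019   0.16018176 0.13205247] [ 1.12 -0.07  0.2 ] [[ 1.200e-03 -2.153e-01 -9.765e-01]
 [ 2.000e-04 -9.765e-01  2.153e-01]
 [-1.000e+00 -4.000e-04 -1.100e-03]]
```

{"api": "drive_tool", "payload": {"series": [{"x": 0.2, "y": -0.07, "z": 0.2, "ax": 0, "ay": 0, "az": 0}, {"x": 0.6, "y": -0.07, "z": 0.2, "ax": 0, "ay": 0, "az": 0}, {"x": 1.1, "y": -0.07, "z": 0.2, "ax": 0, "ay": 0, "az": 0}, {"x": 1.1, "y": -0.07, "z": 0.2, "ax": 0, "ay": 0, "az": 0}, {"x": 1.1, "y": -0.07, "z": 0.2, "ax": 0, "ay": 0, "az": 0}]}}

```text
time: 9.42
tool_pos: [0.5777, 0.1632, 0.1015]
tool_rot: [0.076, -0.702, 0.077, 0.704]
contact_force: [0.5, -1.0, -0.2]
gripper_width: 0.473
```

{"api": "drive_tool", "payload": {"series": [{"x": 0, "y": 0, "z": 0, "ax": 0, "ay": 0, "az": 0}, {"x": 0, "y": 0, "z": 0, "ax": 0, "ay": 0, "az": 0}, {"x": 0, "y": 0, "z": 0, "ax": 0, "ay": 0, "az": 0}, {"x": 0, "y": 0, "z": 0, "ax": 0, "ay": 0, "az": 0}]}}

```text
time: 9.75
tool_pos: [0.5796, 0.1634, 0.1044]
tool_rot: [-0.076, 0.703, -0.076, -0.703]
contact_force: [0.4, -0.5, -0.4]
gripper_width: 0.474
```

```bash
python3 - <<'E'
from h import *; import pickle
p,r,s=tool(); print(p,s["contact_force"],go([.5795,.1631,.104],r,p))
f=cams.grab_frame("wrist"); zoom(f,"w11z.png",240,210,150,200,4); pickle.dump((f,p),open("w11.pkl","wb"))
g=cams.grab_frame("scene"); zoom(g,"s11z.png",255,210,60,72,10)
E
```

```text
[0.57955354 0.16342758 0.10441281] [ 0.43907423 -0.46824141 -0.38040549] [ 0.02  0.01 -0.  ]
```

View pics/w11z.png

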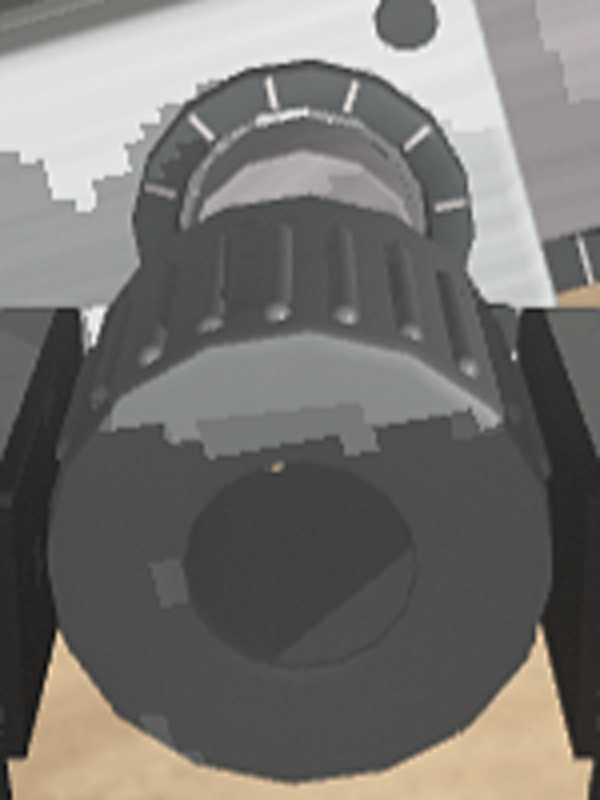

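View pics/s11z.png

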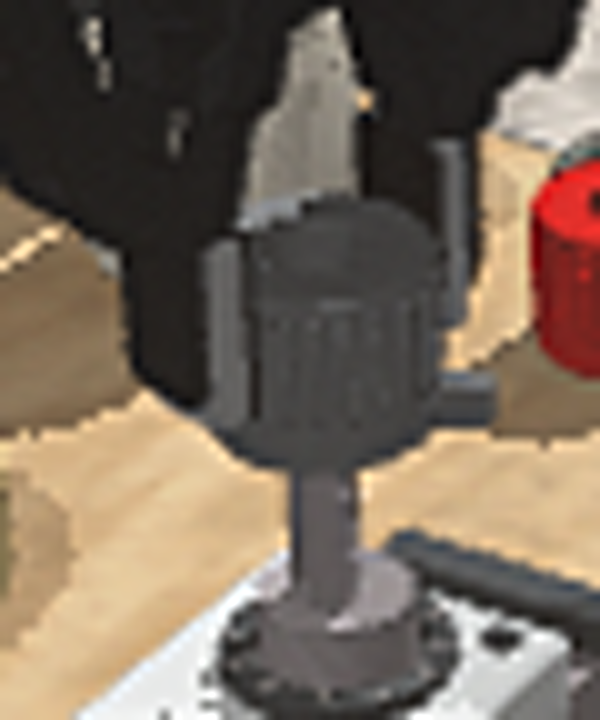

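```bash
python3 - <<'E'
from h import *; import pickle
f,p=pickle.load(open("w11.pkl","rb"))
S=lambda a:(240+(a[0]+.5)/4-.5,210+(a[1]+.5)/4-.5)
print(p,"knob wrist",knob_in_hand(f,p,S((301,565)),S((275,658)),S((412,548))))
for c in ([.5771,.1648],[.5761,.1648],[.5771,.1658]):
    th=np.linspace(0,2*np.pi,200); P=np.c_[c[0]+.022*np.cos(th),c[1]+.022*np.sin(th),0*th+.051]; q=(proj(f,P)-[240,210]+.5)*4-.5; print(c,q.min(0).round(1),q.max(0).round(1))
E
```

```text
[0.57955354 0.16342758 0.10441281] knob wrist (array([0.57714731, 0.16522482]), np.float64(-149.8108465056507), np.float64(0.004935235348705024))
[0.5771, 0.1648] [132.6  60.1] [475.9 383.6]
[0.5761, 0.1648] [134.5  67.7] [477.3 390.4]
[0.5771, 0.1658] [125.   61.7] [468.2 385.1]
```

The knob axis matches the spindle axis within about 0.5 mm, and the scene view agrees. Lowering.

{"api": "drive_tool", "payload": {"series": [{"x": 0.12, "y": 0, "z": 0, "ax": 0, "ay": 0, "az": 0}, {"x": 0.24, "y": 0.01, "z": 0, "ax": 0, "ay": 0, "az": 0}, {"x": 0.36, "y": 0.01, "z": 0, "ax": 0, "ay": 0, "az": 0}, {"x": 0.48, "y": 0.01, "z": 0, "ax": 0, "ay": 0, "az": 0}, {"x": 0.48, "y": 0.01, "z": 0, "ax": 0, "ay": 0, "az": 0}]}}

```text
time: 10.27
tool_pos: [0.5783, 0.163, 0.0906]
tool_rot: [0.076, -0.702, 0.077, 0.704]
contact_force: [-0.6, -0.3, 0.2]
gripper_width: 0.475
```

```bash
python3 - <<'E'
from h import *
p,r,s=tool(); print(p,s["contact_force"],s["ft_torque"],r[:,0],s["gripper_width"])
E
```

```text
[0.57834705 0.16299625 0.09059337] [-0.62056689 -0.25827719  0.24649055] [-0.01012172  0.02847002  0.01222561] [-1.87792124e-03 -2.44078329e-04 -9.99998207e-01] 0.4752558904910274
```

There's no resistance 7 mm below the shaft-top height, so the knob is threading on. Continuing.

{"api": "drive_tool", "payload": {"series": [{"x": 0.12, "y": 0, "z": 0, "ax": 0, "ay": 0, "az": 0}, {"x": 0.24, "y": 0, "z": 0, "ax": 0, "ay": 0, "az": 0}, {"x": 0.36, "y": 0, "z": 0, "ax": 0, "ay": 0, "az": 0}, {"x": 0.5, "y": 0, "z": 0, "ax": 0, "ay": 0, "az": 0}, {"x": 0.5, "y": 0, "z": 0, "ax": 0, "ay": 0, "az": 0}]}}

```text
time: 10.68
tool_pos: [0.5784, 0.163, 0.0782]
tool_rot: [0.076, -0.702, 0.076, 0.704]
contact_force: [-0.9, -0.3, -1.2]
gripper_width: 0.479
```

```bash
python3 - <<'E'
from h import *
p,r,s=tool(); print(p,s["contact_force"],s["ft_torque"],r[:,0],s["gripper_width"])
g=cams.grab_frame("scene"); zoom(g,"s12z.png",255,210,60,72,10)
E
```

```text
[0.57841865 0.16304751 0.07819571] [-0.88884222 -0.31028123 -1.19169471] [-0.01283046 -0.05206809  0.00290874] [-1.64812474e-03 -2.51451157e-04 -9.99998610e-01] 0.479088492265767
```

View pics/s12z.png

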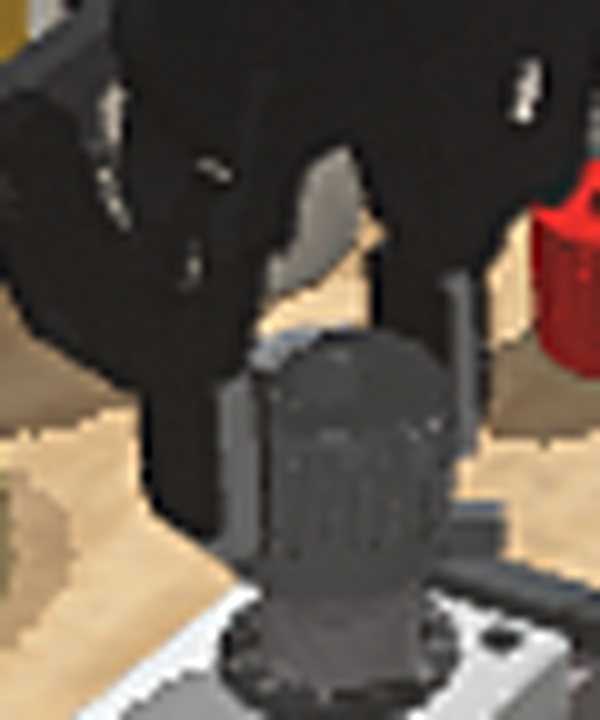

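The knob is well down over the shaft and upright. On to the shoulder and spring, with the aim of pressing about 5 mm.

{"api": "drive_tool", "payload": {"series": [{"x": 0.12, "y": 0, "z": 0, "ax": 0, "ay": 0, "az": 0}, {"x": 0.24, "y": 0, "z": 0, "ax": 0, "ay": 0, "az": 0}, {"x": 0.36, "y": 0, "z": 0, "ax": 0, "ay": 0, "az": 0}, {"x": 0.4, "y": 0, "z": 0, "ax": 0, "ay": 0, "az": 0}, {"x": 0.4, "y": 0, "z": 0, "ax": 0, "ay": 0, "az": 0}]}}

```text
time: 11.15
tool_pos: [0.5791, 0.1631, 0.0695]
tool_rot: [0.076, -0.703, 0.076, 0.703]
contact_force: [-0.9, -1.0, 3.0]
gripper_width: 0.475
```

{"api": "drive_tool", "payload": {"series": [{"x": 0.1, "y": 0, "z": 0, "ax": 0, "ay": 0, "az": 0}, {"x": 0.2, "y": 0, "z": 0, "ax": 0, "ay": 0, "az": 0}, {"x": 0.2, "y": 0, "z": 0, "ax": 0, "ay": 0, "az": 0}, {"x": 0.2, "y": 0, "z": 0, "ax": 0, "ay": 0, "az": 0}]}}

```text
time: 11.48
tool_pos: [0.5795, 0.1632, 0.0649]
tool_rot: [-0.076, 0.703, -0.076, -0.703]
contact_force: [-1.7, -1.3, 4.8]
gripper_width: 0.476
```

```bash
python3 - <<'E'
from h import *
p,r,s=tool(); print(p,s["contact_force"],s["ft_torque"],r[:,0],s["gripper_width"])
g=cams.grab_frame("scene"); zoom(g,"s13z.png",255,210,60,72,10)
p,r,s=tool(); print(p,s["contact_force"])
E
```

```text
[0.57948003 0.16320372 0.06494841] [-1.66042184 -1.32520621  4.7651961 ] [-0.06895241  0.34265499  0.03798541] [ 7.87823556e-04  1.27124882e-04 -9.99999682e-01] 0.4762719225913032
[0.57947839 0.16319243 0.06498932] [-2.51803378 -0.51757159  6.0059296 ]
```

View pics/s13z.png

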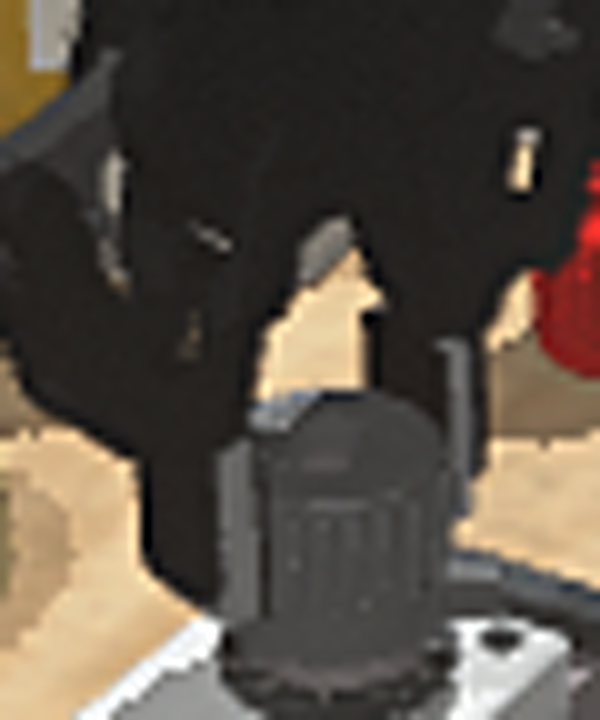

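The reading is about 5–6 N at TCP z = 0.065, which suggests 3–4 mm of press. I'll add 2 mm for margin.

{"api": "drive_tool", "payload": {"series": [{"x": 0.04, "y": 0, "z": 0, "ax": 0, "ay": 0, "az": 0}, {"x": 0.08, "y": 0, "z": 0, "ax": 0, "ay": 0, "az": 0}, {"x": 0.08, "y": 0, "z": 0, "ax": 0, "ay": 0, "az": 0}, {"x": 0.08, "y": 0, "z": 0, "ax": 0, "ay": 0, "az": 0}, {"x": 0.08, "y": 0, "z": 0, "ax": 0, "ay": 0, "az": 0}]}}

```text
time: 11.95
tool_pos: [0.5795, 0.1632, 0.0632]
tool_rot: [-0.076, 0.703, -0.076, -0.703]
contact_force: [-3.7, -0.2, 5.6]
gripper_width: 0.477
```

```bash
python3 - <<'E'
from h import *; import pickle
F=[]
for i in range(6):
    g=cams.grab_frame("scene"); p,r,s=tool(); F.append(np.r_[p,s["contact_force"]])
print(np.array(F).round(4),s["time"])
f=cams.grab_frame("wrist"); cv2.imwrite("pics/w14.png",f["img"]); pickle.dump((f,p),open("w14.pkl","wb"))
zoom(g,"s14.png",200,180,150,120,5)
zoom(f,"w14z.png",240,210,150,200,4)
E
```

```text
[[ 0.5795  0.1632  0.0633 -2.1985 -1.2837  6.198 ]
 [ 0.5795  0.1632  0.0633 -2.8427 -0.1064  6.2437]
 [ 0.5795  0.1632  0.0633 -2.2029 -0.594   6.4808]
 [ 0.5795  0.1632  0.0633 -3.6834  0.3203  6.3455]
 [ 0.5795  0.1632  0.0633 -2.1195 -1.2114  6.7965]
 [ 0.5795  0.1632  0.0633 -2.6921 -0.7645  6.6096]] 12.25
```

View pics/s14.png

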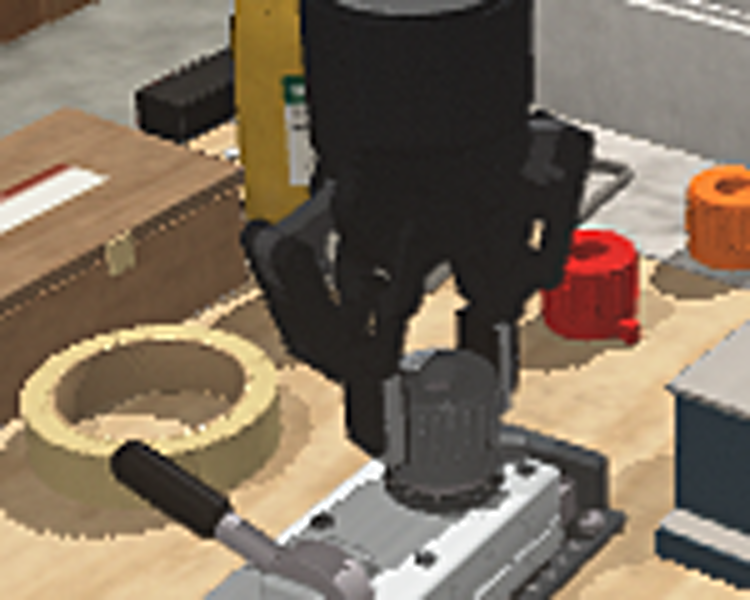

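View pics/w14z.png

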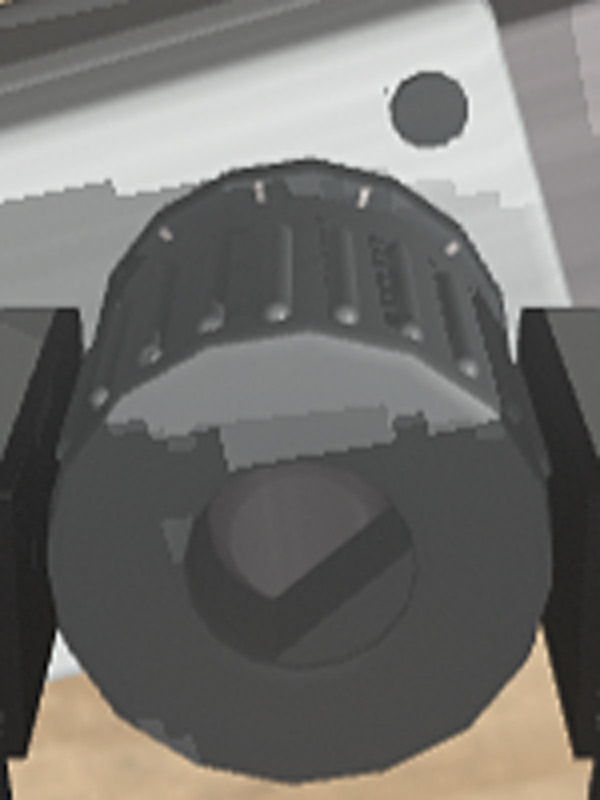

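View pics/w14.png

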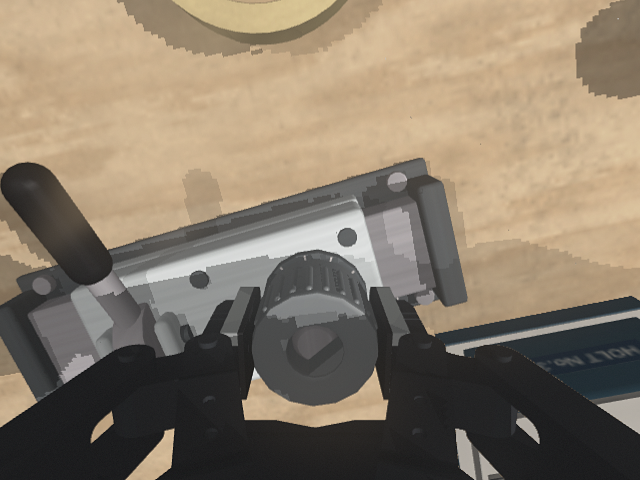

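The shaft end shows inside the bore with flats parallel, and the knob hasn't slipped in the fingers (bore still at the same pixel). The settled force of 6.4 N means about 4 mm. I'll add about 1.2 mm so the press stays clear of the 3 mm limit.

{"api": "drive_tool", "payload": {"series": [{"x": 0.05, "y": 0, "z": 0, "ax": 0, "ay": 0, "az": 0}, {"x": 0.05, "y": 0, "z": 0, "ax": 0, "ay": 0, "az": 0}, {"x": 0.05, "y": 0, "z": 0, "ax": 0, "ay": 0, "az": 0}, {"x": 0.05, "y": 0, "z": 0, "ax": 0, "ay": 0, "az": 0}, {"x": 0.05, "y": 0, "z": 0, "ax": 0, "ay": 0, "az": 0}]}}

```text
time: 12.72
tool_pos: [0.5795, 0.1632, 0.0622]
tool_rot: [-0.076, 0.703, -0.076, -0.703]
contact_force: [-2.7, -1.2, 7.8]
gripper_width: 0.475
```

```bash
python3 - <<'E'
from h import *; import pickle
F=[]
for i in range(5):
    f=cams.grab_frame("wrist"); p,r,s=tool(); F.append(np.r_[p,s["contact_force"]])
print(np.array(F).mean(0).round(4),s["time"],s["gripper_width"],r[:,0].round(4))
zoom(f,"w15z.png",240,210,150,200,4)
g=cams.grab_frame("scene"); S=lambda a:(240+(a[0]+.5)/4-.5,210+(a[1]+.5)/4-.5)
c=lambda x,y:(200+(x+.5)/5-.5,180+(y+.5)/5-.5)
e=tri([f,g],[(28,188),c(128,458)]); d=e[0]-np.r_[HG,.046]; print("lever",e,np.degrees(np.arctan2(d[:2]@CX,d[2])),np.linalg.norm(d))
a,b=onz(f,[S((275,600)),S((378,508))],.085)[:,:2]; d=b-a; print("shaft flat yaw",np.degrees(np.arctan2(-d[0],d[1])), )
print(knob_in_hand(f,p,S((301,565)),S((275,658)),S((412,548))))
E
```

```text
[ 0.5795  0.1632  0.0622 -2.6956 -0.7035  6.8643] 12.9667 0.47700758670317833 [ 8.e-04  1.e-04 -1.e+00]
lever (array([0.64740772, 0.24690904, 0.07264738]), [np.float64(0.0007417057013372327), np.float64(0.0007417057013373012)]) 70.67292696705303 0.08051594635242125
shaft flat yaw -147.07965075540568
(array([0.57712074, 0.16499861]), np.float64(-149.80532343478507), np.float64(0.0049356928714296595))
```

View pics/w15z.png

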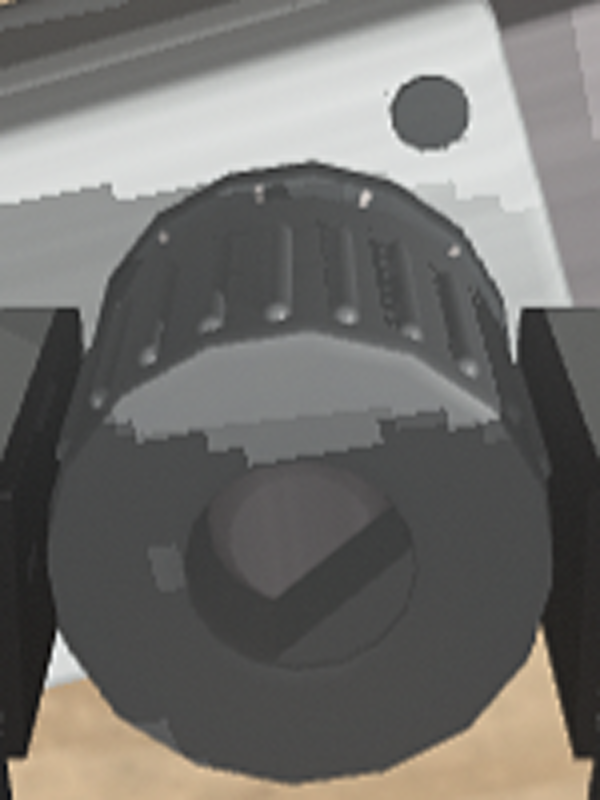

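```bash
python3 - <<'E'
from plant import workorder
print(workorder.job_done())
E
```

```text
the job is handed in; nothing more can be done
None
```

The job is handed in at about 13 s of the 54 s, with the lever locked, the knob home on the spindle and the gripper still pressing it down. No verdict came back.

**Lever:** I pushed it over with the shut fingers until it stopped against a firm 28 N. My later camera measurements put it at 71–72° from upright (about 1.68 rad). That is past the 1.6 rad mark but a few degrees short of the 75° stop; I think the difference comes from where I picked the handle's end in the pictures. The carriage showed no shift that I could measure.

**Knob fit:** I turned it about 8° and lowered it with no resistance until the spring. It is upright within 0.001 rad (gripper reading) and within about 0.5 mm of the spindle axis. In the wrist picture the shaft end sits inside the bore with the flats parallel. Their measured directions are about -150° for the knob and -147° to -151° for the spindle, so they match within about 3°.

**Press:** The steady push is about 6.9 N, which on the given spring figures means about 4.8 mm of press. The gripper height suggests nearer 7 mm. The two disagree by about 2 mm, roughly the calibration error, but both are above the 3 mm needed. That the knob is fully on the shoulder rests on a steady picture: the shaft end stayed put in the bore while I pressed further.

**Other things on the table:** I did not touch any of the bystanders or the red and orange look-alike knobs. I did not measure the bystanders' positions again at the end.

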